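Fetch the tea bowl from behind the vases

TASK

The little tea bowl on the wooden display board is hemmed in by three taller pieces: first clear all three off the board and stand them upright on the grey felt mat, leaving the bowl where it is. Then lift out the bowl and set it down upright in the centre of the round banding wheel, and only after that put each tall piece back upright on the very spot of the board where it stood at the start. Set every piece down gently without dropping it, let none tip over, and leave the polish tin, the brush and the cork block where they are.

Things in the scene. Friction and masses are not known exactly. Their poses are not given: they have to be found in the camera images.
- bottle: loose dark green glazed round bottle, 130 mm tall, 0.26 kg: foot 40 mm across, belly 56 mm across from 22 to 55 mm up, round neck 29 to 30 mm across from 84 to 124 mm up (the place to grip), lip 33 mm. Origin: centre of its underside; z up. It starts upright on one of three spots of the board, which bottle, flask and beaker share in changing order
- flask: loose dark green glazed square flask, 0.28 kg: flat-sided body 46 x 46 mm, 110 mm tall, with a round mouth 28 mm across and 12 mm high on top (122 mm in all). Grip two parallel flat sides near the body's top. Origin: centre of its underside; x and y axes square to the flat sides, z up. It starts upright on the board, turned at random
- beaker: loose dark green glazed straight-sided round pot, open at the top, about 0.24 kg: 50 mm across outside, 115 mm tall, wall 4 mm. Origin: centre of its underside; z is up its axis. It starts upright on the display board
- bowl: loose dark green glazed tea bowl, open at the top, 0.10 kg: 58 mm across at the rim, 54 mm at 16 mm up, foot 36 mm, 42 mm tall, wall 4 mm. Origin: centre of its underside; z up. It stands on the board; a tall piece stands 68 mm (axis to axis) from it towards the robot, to its left and to its right, so the gripper has no room at it until they are gone
- stand: fixed wooden display board, 190 mm (its x) by 220 mm (its y), 12 mm thick, with a strip 12 mm wide along its far (+x) edge, top 26 mm above the table. Origin: centre of its underside; x points away from the robot. The pieces stand on its upper face: the bowl at x = +20, y = 0 mm of the board, the tall ones at (-48, 0), (20, 68) and (20, -68) mm
- mat: fixed square grey felt mat, 200 x 200 mm, 3 mm thick, lying on the table to the left or right of the board: the side area. Origin: centre of its underside, x and y along its edges
- wheel: fixed round banding wheel (potter's working stand that does not turn here): steel disc 124 mm across with a flat grey top 30 mm above the table, on the other side of the board from the mat. Origin: centre of its underside, on its axis; z is up
- tin: bystander: loose closed polish tin, 68 mm across, 45 mm tall, beyond the board on the left. Origin: centre of its underside
- brush: bystander: loose brush lying beyond the board on the right, its length roughly across the table (world y). Origin: on its underside; its own x runs along it
- block: bystander: loose cork sanding block 60 x 90 x 28 mm, between the robot and the board. Origin: centre of its underside

How it is judged:
By the outcome, as a careful person would: the job done as asked, in the order asked, and still so for the second after the job is handed in, with the robot touching nothing.
It also fails if it takes over 136 s, if anything falls off the work surface, if the arm or the gripper's body presses on something with over 40 N, if the wrist force passes 120 N, or if a joint passes its speed limit or range.

ROBOT

A 7-joint arm with a two-finger parallel gripper is mounted at the origin on the work surface. World frame = base frame: x ahead of the robot, y to its left, z up, the work surface at z = 0. Lengths are in m, angles in rad, forces in N, time in s.
With the tool pointing down it reaches from about 0.425 to 0.975 m from the base axis. Payload 16.7 kg.
Tool frame: the origin (TCP) lies at the centre of the arm's flange, where the gripper is bolted on; the fingertips stand 173 mm ahead of it and the grasp point (between the pads) lies 155 mm ahead of it; z points along the fingers, y is the line along which they close (so a half turn about z gives the same grasp; the last joint's range is limited). The gripper opens to 85 mm and grips with 20 to 120 N. Pads are 22 mm wide; open, the fingers measure 114 mm over their backs; the gripper's body (76 mm by 85 mm) begins 54 mm behind the grasp point. The pads swing forward as they close: fully open they stand 13 mm farther back than shut.
Start: joints at [-1.419, 0.426, 0.074, 1.606, -0.034, 1.111, -0.067], TCP at [0.201, 0.644, 0.405] pointing down, gripper open.
Joint ranges: [-2.85, 2.85], [-0.5, 2.14], [-1.23, 1.37], [0.21, 2.46], [-1.02, 4.16], [0.16, 2.05], [-2.73, 2.73]. Speed limits (rad/s): [1.89, 1.89, 2.39, 2.39, 3.01, 3.01, 3.01].

INTERFACE

Orientations are given as a unit quaternion [w, x, y, z].
In Python, from rig import read_state, snapshot, camera_model, finish_job gives the robot as it stands. The module is installed in compiled form; this text tells all that it offers.
- The arm moves only by the tool move_arm, never from a script. Its arguments are lists of equal length, an entry for each row: "rot": the turn, a rotation vector about the tool's x, y, z in degrees, a list of three; "xyz": the shift along the tool's x, y, z in mm, a list of three; "grip": the finger opening in mm, from 0 to 85.4. A call has 1 to 5 rows; each row shifts and turns the commanded pose from where the row before left it, along the tool's axes as they then stand; what a row does not reach is not made up. A row lasts 1/8 s, in which the tool goes at most 62.5 mm and 10.7 degrees, less where a joint would pass 70% of its speed; a pose out of reach is approached as far as the arm can. A call is refused whole if a number of a shift passes 62.5 or a number of a turn 10.7, either way. A call with a gripper value outside its range is refused whole. The fingers move at their own pace and stop on an object; "grip_force" is the grip in N (left out, the last holds). Time passes only in rows, so rows that do not move let the fingers close. It gives the time, the measured TCP pose, the force, the opening and the grip force at its end, in the units of the state.
- read_state(): the state, without advancing time (a new reading comes with each control period).
- snapshot(name): name is "scene" or "top" or "wrist"; returns the picture (420x560x3 uint8, red, green, blue); there is no depth.
- camera_model(name): a dict with "intrinsics" (3x3 intrinsics, pixels), "cam_to_world" (4x4, takes a point from camera to world coordinates); the wrist camera has in their place "hand_eye" (4x4, takes a point from camera to tool coordinates, whose origin is the TCP and whose axes are the flange's). Camera axes: x right, y down, z forward; pixel columns grow to the right and rows downward; lengths in m; the calibration is good to about 2 mm. The wrist camera is an equidistant fisheye: a pixel r from the principal point sees the ray r / f radians off the axis. A picture is of the moment at which its call begins: read the wrist's pose just before it. camera_model takes no time and is no camera call.
- finish_job(): hands the job in; it is judged then, once.
The state is a dict: "time": time; "joint_pos": joint angles; "qd": joint speeds; "effort": joint torques, N m; "eef_pos": TCP position; "ee_rot": TCP orientation; "force": force on the tool from outside, world axes, zero at the start; "torque": the same for the moment, N m; "grip_width": finger opening in m; "gripper_force": force on a finger pad.
Only numpy, scipy, OpenCV 4.12 (cv2) and the standard library are available. Lean on these libraries where they do the work, as an engineer would, in place of code of your own. Each camera call takes 0.05 s, during which the arm holds its last target. There are 200 camera calls.

## Working session

There is one attempt and no reset: what is moved stays moved. The work goes in short steps, Python scripts to look and compute and a tool call to move; the robot and the scene stay as the last step left them, time stands still between calls to the robot, and variables do not carry over. Pictures are saved under pics/ and viewed, at most 14 in all, crops included, and the job is handed in when it is done.

Besides the shell and the picture viewer there is one more tool, called by a JSON object that holds its "name" and its "arguments", one argument or row to a line. move_arm: Moves the arm, as the interface text tells. Its arguments: {"type":"object","properties":{"rot":{"type":"array","items":{"type":"array","items":{"type":"number"}}},"xyz":{"type":"array","items":{"type":"array","items":{"type":"number"}}},"grip":{"type":"array","items":{"type":"number"}},"grip_force":{"type":"number"}},"required":["rot","xyz","grip"]}

```bash
mkdir -p pics
python3 - <<'E'
from rig import *
import cv2
for n in("top","scene"):
    cv2.imwrite(f"pics/{n}0.png",cv2.cvtColor(snapshot(n),cv2.COLOR_RGB2BGR)); c=camera_model(n);print(n,c["intrinsics"],c["cam_to_world"])
s=read_state();print(s["eef_pos"],s["ee_rot"],s["time"]);print(camera_model("wrist"))
E
```

```text
top [[492.78970311   0.         285.40900654]
 [  0.         492.78970311 209.34516984]
 [  0.           0.           1.        ]] [[-1.92300706e-02 -9.81730605e-01  1.89301940e-01  4.01034568e-01]
 [-9.99795132e-01  1.76856904e-02 -9.84431284e-03  1.43823526e-04]
 [ 6.31652770e-03 -1.89452465e-01 -9.81869576e-01  1.01657831e+00]
 [ 0.00000000e+00  0.00000000e+00  0.00000000e+00  1.00000000e+00]]
scene [[447.80071897   0.         274.60857533]
 [  0.         447.80071897 208.40414515]
 [  0.           0.           1.        ]] [[ 0.60741319  0.50594032 -0.61243253  1.17940795]
 [ 0.79428313 -0.37439766  0.47847749 -0.44866337]
 [ 0.01278775 -0.77707836 -0.62927394  0.65266703]
 [ 0.          0.          0.          1.        ]]
[0.20057113 0.64432889 0.40407296] [-6.55372879e-05  1.50334165e-01  9.88635064e-01 -5.87577903e-04] 0.1
{'intrinsics': array([[325.1922621 ,   0.        , 282.27625995],
       [  0.        , 325.1922621 , 206.3764203 ],
       [  0.        ,   0.        ,   1.        ]]), 'hand_eye': array([[ 9.33462127e-04, -9.61982142e-01, -2.73110759e-01,
         6.93578664e-02],
       [ 9.99999272e-01,  1.10674279e-03, -4.80410790e-04,
        -7.81106298e-04],
       [ 7.64409965e-04, -2.73110112e-01,  9.61982475e-01,
         3.13455847e-02],
       [ 0.00000000e+00,  0.00000000e+00,  0.00000000e+00,
         1.00000000e+00]])}
```

View pics/top0.png

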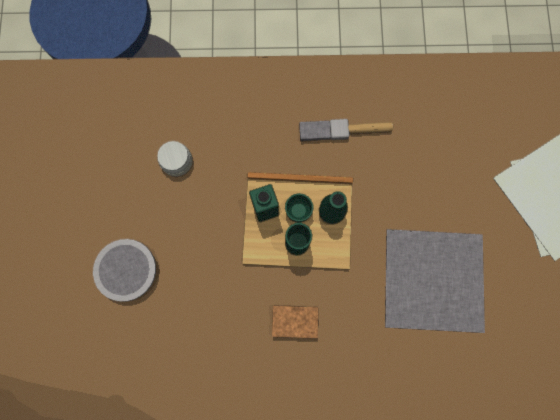

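View pics/scene0.png

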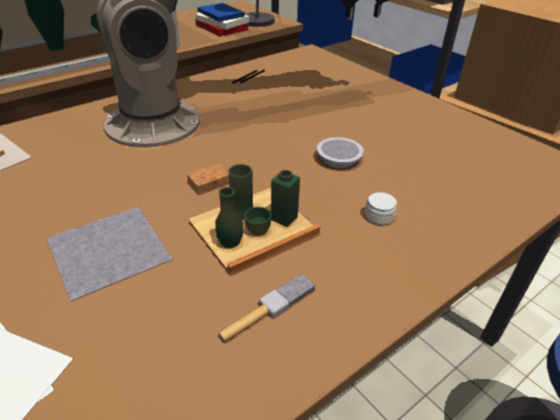

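The top view shows the mat at (435,280) on the robot's right and the wheel at (124,269) on its left. Flask (265,203) stands left, bottle (335,208) right, beaker (298,239) towards the robot and bowl at (299,208). Next I enlarge the board.

Run:
```python
import cv2
a=cv2.imread("pics/top0.png")
cv2.imwrite("pics/crop1.png",cv2.resize(a[165:285,235:365],None,fx=5,fy=5,interpolation=cv2.INTER_CUBIC))
cv2.imwrite("pics/crop2.png",cv2.resize(a[215:315,80:200],None,fx=5,fy=5,interpolation=cv2.INTER_CUBIC))
```

```text
(no output)
```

View pics/crop1.png

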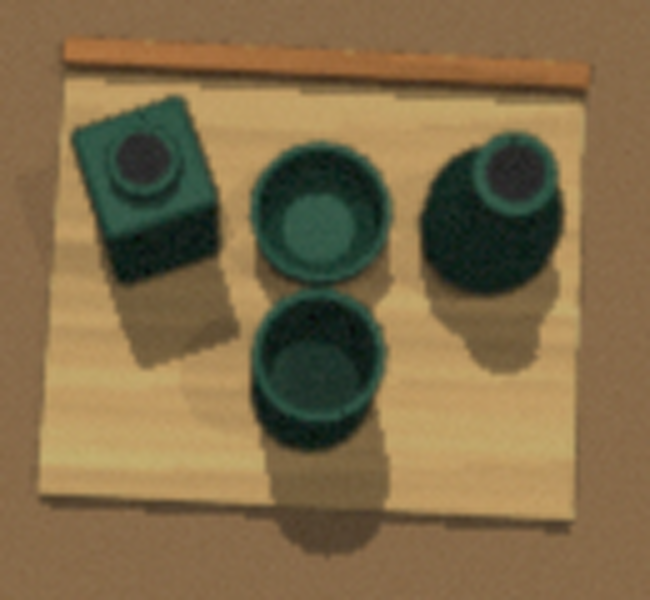

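View pics/crop2.png

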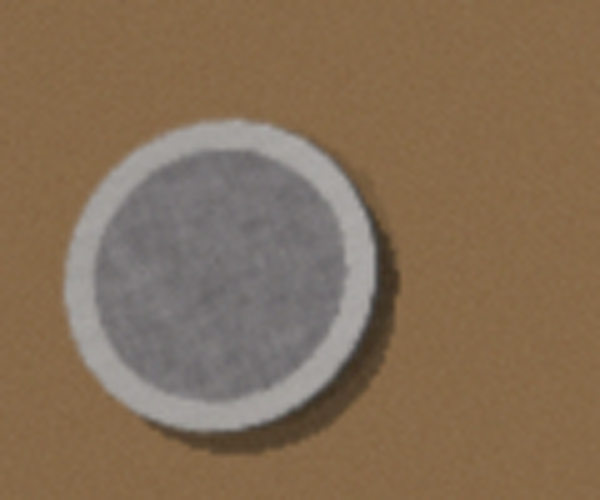

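The crops give clear edges. Flask-top corners are (72,130), (183,97), (216,203), (108,235), bowl rim centre (320,213), beaker rim (318,356), bottle lip (515,173) and wheel centre (221,275).

```bash
cat > h.py <<'E'
from rig import *
import numpy as np
from scipy.spatial.transform import Rotation as R
def topw(u,v,z):
    c=camera_model("top");d=c["cam_to_world"][:3,:3]@np.linalg.inv(c["intrinsics"])@[u,v,1];o=c["cam_to_world"][:3,3]
    return (o+d*(z-o[2])/d[2])[:2]
def wristw(u,v,z,s):
    c=camera_model("wrist");K=c["intrinsics"];p=np.array([u-K[0,2],v-K[1,2]]);r=np.hypot(*p);th=r/K[0,0]
    d=np.r_[p/max(r,1e-9)*np.sin(th),np.cos(th)];H=c["hand_eye"]
    q=s["ee_rot"];Rt=R.from_quat([q[1],q[2],q[3],q[0]]).as_matrix()
    o=Rt@H[:3,3]+s["eef_pos"];d=Rt@H[:3,:3]@d
    return (o+d*(z-o[2])/d[2])[:2]
E
python3 - <<'E'
from h import *
C=lambda x,y,z,ox=235,oy=165:topw((x+.5)/5-.5+ox,(y+.5)/5-.5+oy,z)*1000
P=lambda n,v:print(n,v.round(1))
fl,fr,bl,br=C(38,495,.012),C(573,521,.012),C(64,40,.026),C(592,64,.026)
for n,v in zip(("fl","fr","bl","br"),(fl,fr,bl,br)):P(n,v)
print("board",np.mean([fl,fr,bl,br],0),np.linalg.norm(fl-fr),np.linalg.norm(bl-br),np.linalg.norm(fl-bl),np.degrees([np.arctan2(*(bl-br)[::1]),np.arctan2(*(fl-fr))]))
P("beaker",C(318.5,356,.127));P("bowl",C(320.5,213.5,.054));P("flask mouth",C(146,160,.134));P("bottle",C(515,173,.142))
f=[C(*p,.122) for p in((72,130),(183,97),(216,203),(108,235))];P("flask top",np.mean(f,0))
for i in range(4):
  e=f[(i+1)%4]-f[i];print(np.linalg.norm(e),np.degrees(np.arctan2(e[1],e[0])))
P("wheel",C(221,275,.03,80,215))
m=[topw(*p,.003)*1000 for p in((387,230),(483,231.5),(483,330),(385,329))]
print("mat",np.mean(m,0),np.array(m).round())
s=read_state();q=s["ee_rot"];print(R.from_quat([q[1],q[2],q[3],q[0]]).as_matrix().round(3))
for p in((298,323),):P("block",topw(*p,.028)*1000)
P("tin",topw(173,153,.045)*1000)
E
```

```text
fl [484.  80.]
fr [ 469.4 -137.1]
bl [671.1  67.6]
br [ 657.  -151.3]
board [570.39870543 -35.19232777] 217.5846847535604 219.3936743264331 187.48274614468193 [3.69245818 3.84650971]
beaker [523.1 -31.3]
bowl [590.3 -36. ]
flask mouth [595.7  30.4]
bottle [ 586.7 -103.7]
flask top [596.1  31.3]
43.16393239437919 -73.98630760666218
42.23445063228904 -163.97216780825806
41.64484734814545 105.79780969292594
42.10533777672886 18.095865014891878
wheel [475.1 313.8]
mat [ 445.66259154 -311.81546281] [[ 549. -221.]
 [ 542. -420.]
 [ 343. -401.]
 [ 349. -205.]]
[[-0.955  0.297 -0.   ]
 [ 0.297  0.955 -0.001]
 [-0.    -0.001 -1.   ]]
block [364.8 -30. ]
tin [710.1 218.6]
```

Board pose and spots agree with the stated layout within about 2 mm. The flask sides sit at about 16.5°, so I use a closing line of 16.5° for every piece. First I turn the tool.

{"name": "move_arm", "arguments": {
  "rot": [
    [0,0,10.5],
    [0,0,10.5],
    [0,0,10.5],
    [0,0,10.5],
    [0,0,10.5]
  ],
  "xyz": [
    [0,0,0],
    [0,0,0],
    [0,0,0],
    [0,0,0],
    [0,0,0]
  ],
  "grip": [70,70,70,70,70],
  "grip_force": 40
}}

```text
time: 0.72
eef_pos: [0.2006, 0.6444, 0.4043]
ee_rot: [0.0, 0.575, 0.818, -0.0]
force: [-0.7, 0.6, -0.3]
grip_width: 0.0702
gripper_force: 0.0
```

{"name": "move_arm", "arguments": {
  "rot": [
    [0,0,3.7],
    [0,0,0]
  ],
  "xyz": [
    [0,0,0],
    [0,0,0]
  ],
  "grip": [70,70]
}}

```text
time: 0.98
eef_pos: [0.2005, 0.6444, 0.4043]
ee_rot: [0.0, 0.598, 0.801, -0.0]
force: [-0.6, 0.2, -0.2]
grip_width: 0.0699
gripper_force: 0.0
```

```bash
cat >> h.py <<'E'
def rt(s): q=s["ee_rot"]; return R.from_quat([q[1],q[2],q[3],q[0]]).as_matrix()
T=dict(beaker=(523,-31.5),bowl=(590.4,-36.3),flask=(595.2,31),bottle=(586.3,-104),wheel=(475,313.8),A=(500,-258),B=(395,-258),C=(447,-365))
def go(*names):
    s=read_state();M=rt(s);p=s["eef_pos"]*1000;print("t",round(s["time"],2),"p",p.round(1),"w",round(s["grip_width"]*1000,1),"F",s["force"].round(1),"yaw",np.degrees(np.arctan2(M[1,1],M[0,1])).round(2),"tilt",M[:2,2].round(4))
    for n in names: print(n,(M.T@[T[n][0]-p[0],T[n][1]-p[1],0])[:2].round(1))
E
python3 -c "from h import *;go(*T)"
```

```text
t 0.97 p [200.5 644.4 404.3] w 69.9 F [-0.6  0.2 -0.2] yaw 16.54 tilt [-0.     -0.0007]
beaker [-739.8  116.7]
bowl [-763.6  180. ]
flask [-700.4  203.7]
bottle [-827.3  156.8]
wheel [-395.1  169. ]
A [-950.4   30.2]
B [-920.5  -70.5]
C [-1037.8   -51.1]
```

{"name": "move_arm", "arguments": {
  "rot": [
    [0,0,0],
    [0,0,0],
    [0,0,0],
    [0,0,0],
    [0,0,0]
  ],
  "xyz": [
    [-40,6,0],
    [-50,8,0],
    [-50,8,0],
    [-50,8,0],
    [-50,8,0]
  ],
  "grip": [70,70,70,70,70]
}}

```text
time: 1.6
eef_pos: [0.3058, 0.4235, 0.4047]
ee_rot: [-0.0, 0.597, 0.802, 0.0]
force: [1.0, -0.0, 0.5]
grip_width: 0.0702
gripper_force: 0.0
```

{"name": "move_arm", "arguments": {
  "rot": [
    [0,0,0],
    [0,0,0],
    [0,0,0],
    [0,0,0],
    [0,0,0]
  ],
  "xyz": [
    [-50,8,0],
    [-50,8,0],
    [-50,8,0],
    [-50,8,0],
    [-50,8,0]
  ],
  "grip": [70,70,70,70,70]
}}

```text
time: 2.22
eef_pos: [0.4151, 0.1951, 0.4049]
ee_rot: [-0.0, 0.597, 0.802, 0.0]
force: [0.7, 0.0, 0.2]
grip_width: 0.0699
gripper_force: 0.0
```

{"name": "move_arm", "arguments": {
  "rot": [
    [0,0,0],
    [0,0,0],
    [0,0,0],
    [0,0,0],
    [0,0,0]
  ],
  "xyz": [
    [-50,8,0],
    [-50,8,0],
    [-50,8,0],
    [-50,8,0],
    [-50,8,0]
  ],
  "grip": [70,70,70,70,70]
}}

```text
time: 2.85
eef_pos: [0.5245, -0.033, 0.4049]
ee_rot: [0.0, 0.597, 0.802, 0.0]
force: [0.1, 0.9, -0.5]
grip_width: 0.0699
gripper_force: 0.0
```

{"name": "move_arm", "arguments": {
  "rot": [
    [0,0,0],
    [0,0,0]
  ],
  "xyz": [
    [0,0,0],
    [0,0,0]
  ],
  "grip": [70,70]
}}

```text
time: 3.1
eef_pos: [0.5238, -0.0314, 0.4045]
ee_rot: [-0.0, 0.598, 0.802, -0.0]
force: [0.1, 0.2, -0.2]
grip_width: 0.07
gripper_force: 0.0
```

Run:
```python
from h import *
import cv2
go(*T)
s=read_state();np.save("s1.npy",np.r_[s["eef_pos"],s["ee_rot"]])
cv2.imwrite("pics/w1.png",cv2.cvtColor(snapshot("wrist"),cv2.COLOR_RGB2BGR))
```

```text
t 3.1 p [523.8 -31.4 404.5] w 70.0 F [ 0.1  0.2 -0.2] yaw 16.55 tilt [-0.0006 -0.0001]
beaker [ 0.1 -0.9]
bowl [-23.7  62.4]
flask [39.4 86.2]
bottle [-87.4  39.2]
wheel [344.8  51.5]
A [-210.5  -87.4]
B [-180.5 -188.1]
C [-297.9 -168.7]
```

View pics/w1.png

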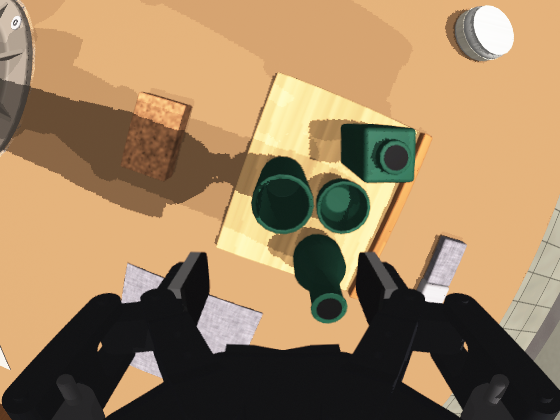

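The wrist view shows the beaker rim centred at (281,203), bowl rim (342,206), flask mouth (396,156) and bottle lip (329,307). All are free, and I check them against the top-camera values.

Run:
```python
from h import *
v=np.load("s1.npy");s=dict(eef_pos=v[:3],ee_rot=v[3:])
for n,u,w,z in(("beaker",281.5,203,.127),("bowl",342.5,206,.054),("flask",396,156,.134),("bottle",328.5,307,.142)):print(n,(wristw(u,w,z,s)*1000).round(1),T[n])
```

```text
beaker [522.1 -30.4] (523, -31.5)
bowl [588.8 -34.6] (590.4, -36.3)
flask [595.2  32.6] (595.2, 31)
bottle [ 585.1 -102.4] (586.3, -104)
```

{"name": "move_arm", "arguments": {
  "rot": [
    [0,0,0],
    [0,0,0],
    [0,0,0],
    [0,0,0],
    [0,0,0]
  ],
  "xyz": [
    [0.5,-1.2,30],
    [0,0,40],
    [0,0,40],
    [0,0,22],
    [0,0,10]
  ],
  "grip": [70,70,70,70,70]
}}

```text
time: 3.78
eef_pos: [0.5223, -0.0302, 0.2618]
ee_rot: [-0.001, 0.597, 0.802, -0.0]
force: [0.4, -0.1, 0.9]
grip_width: 0.0697
gripper_force: 0.0
```

{"name": "move_arm", "arguments": {
  "rot": [
    [0,0,0],
    [0,0,0],
    [0,0,0],
    [0,0,0],
    [0,0,0]
  ],
  "xyz": [
    [0,0,0],
    [0,0,0],
    [0,0,0],
    [0,0,0],
    [0,0,0]
  ],
  "grip": [60,52,45,42,40]
}}

```text
time: 4.4
eef_pos: [0.5231, -0.0313, 0.2638]
ee_rot: [0.0, 0.598, 0.801, 0.001]
force: [-1.5, 1.0, 7.0]
grip_width: 0.0486
gripper_force: 40.4
```

{"name": "move_arm", "arguments": {
  "rot": [
    [0,0,0],
    [0,0,0],
    [0,0,0]
  ],
  "xyz": [
    [0,0,0],
    [0,0,0],
    [0,0,0]
  ],
  "grip": [40,40,40]
}}

```text
time: 4.78
eef_pos: [0.5231, -0.0313, 0.2639]
ee_rot: [0.0, 0.598, 0.801, 0.001]
force: [-1.5, 1.0, 6.2]
grip_width: 0.0485
gripper_force: 40.4
```

```bash
python3 -c "from h import *;go(*T)"
```

```text
t 4.78 p [523.1 -31.3 263.9] w 48.5 F [-1.5  1.   6.2] yaw 16.52 tilt [0.0017 0.0007]
beaker [-0.2 -0.2]
bowl [-23.9  63.1]
flask [39.2 86.8]
bottle [-87.7  39.9]
wheel [344.5  52. ]
A [-210.8  -86.6]
B [-180.9 -187.3]
C [-298.3 -167.8]
```

{"name": "move_arm", "arguments": {
  "rot": [
    [0,0,0],
    [0,0,0],
    [0,0,0],
    [0,0,0],
    [0,0,0]
  ],
  "xyz": [
    [0,0,-8],
    [0,0,-30],
    [0,0,-40],
    [0,0,-40],
    [0,0,-32]
  ],
  "grip": [40,40,40,40,40]
}}

```text
time: 5.4
eef_pos: [0.5226, -0.0317, 0.415]
ee_rot: [0.0, 0.598, 0.801, 0.001]
force: [0.8, -0.9, -2.9]
grip_width: 0.0483
gripper_force: 42.0
```

{"name": "move_arm", "arguments": {
  "rot": [
    [0,0,0],
    [0,0,0],
    [0,0,0],
    [0,0,0],
    [0,0,0]
  ],
  "xyz": [
    [-20,-11,0],
    [-40,-22,0],
    [-45,-25,0],
    [-45,-26,0],
    [-45,-26,0]
  ],
  "grip": [40,40,40,40,40]
}}

```text
time: 6.02
eef_pos: [0.4719, -0.2511, 0.4136]
ee_rot: [0.0, 0.598, 0.801, 0.0]
force: [0.2, 0.5, -2.5]
grip_width: 0.0482
gripper_force: 42.0
```

{"name": "move_arm", "arguments": {
  "rot": [
    [0,0,0],
    [0,0,0],
    [0,0,0],
    [0,0,0],
    [0,0,0]
  ],
  "xyz": [
    [-45,-25,0],
    [-38,-22,0],
    [-20,-11,0],
    [0,0,0],
    [0,0,0]
  ],
  "grip": [40,40,40,40,40]
}}

```text
time: 6.65
eef_pos: [0.4465, -0.3642, 0.413]
ee_rot: [-0.0, 0.598, 0.801, 0.0]
force: [-0.3, 1.7, -1.7]
grip_width: 0.0485
gripper_force: 42.0
```

```bash
python3 -c "from h import *;go('C')"
```

```text
t 6.65 p [ 446.5 -364.2  413. ] w 48.5 F [-0.3  1.7 -1.7] yaw 16.53 tilt [0.0002 0.0004]
C [-0.9  0.3]
```

{"name": "move_arm", "arguments": {
  "rot": [
    [0,0,0],
    [0,0,0],
    [0,0,0],
    [0,0,0],
    [0,0,0]
  ],
  "xyz": [
    [0,0,30],
    [0,0,45],
    [0,0,45],
    [0,0,25],
    [0,0,8]
  ],
  "grip": [40,40,40,40,40]
}}

```text
time: 7.28
eef_pos: [0.4466, -0.3636, 0.2587]
ee_rot: [-0.001, 0.598, 0.802, -0.0]
force: [-0.6, -0.6, -1.0]
grip_width: 0.0484
gripper_force: 42.0
```

{"name": "move_arm", "arguments": {
  "rot": [
    [0,0,0],
    [0,0,0],
    [0,0,0],
    [0,0,0]
  ],
  "xyz": [
    [0,0,1.5],
    [0,0,1.5],
    [0,0,1],
    [0,0,0]
  ],
  "grip": [40,40,40,40]
}}

```text
time: 7.78
eef_pos: [0.4464, -0.3649, 0.2561]
ee_rot: [0.0, 0.598, 0.801, 0.0]
force: [-0.2, 0.1, -1.2]
grip_width: 0.0484
gripper_force: 42.0
```

{"name": "move_arm", "arguments": {
  "rot": [
    [0,0,0],
    [0,0,0],
    [0,0,0]
  ],
  "xyz": [
    [0,0,0.7],
    [0,0,0.7],
    [0,0,0]
  ],
  "grip": [40,40,40]
}}

```text
time: 8.15
eef_pos: [0.4464, -0.3651, 0.2549]
ee_rot: [0.0, 0.598, 0.801, 0.0]
force: [-1.9, 2.2, 10.3]
grip_width: 0.0485
gripper_force: 43.1
```

Contact came at the predicted height, so I release and back off.

{"name": "move_arm", "arguments": {
  "rot": [
    [0,0,0],
    [0,0,0],
    [0,0,0],
    [0,0,0],
    [0,0,0]
  ],
  "xyz": [
    [0,0,-0.5],
    [0,0,0],
    [0,0,0],
    [0,0,0],
    [0,0,0]
  ],
  "grip": [48.5,50,56,64,70]
}}

```text
time: 8.78
eef_pos: [0.4463, -0.3648, 0.2548]
ee_rot: [-0.0, 0.598, 0.801, -0.0]
force: [-0.6, -0.0, 0.4]
grip_width: 0.0701
gripper_force: 0.0
```

{"name": "move_arm", "arguments": {
  "rot": [
    [0,0,0],
    [0,0,0],
    [0,0,0],
    [0,0,0],
    [0,0,0]
  ],
  "xyz": [
    [0,0,0],
    [0,0,-20],
    [0,0,-40],
    [0,0,-50],
    [0,0,-40]
  ],
  "grip": [70,70,70,70,70]
}}

```text
time: 9.4
eef_pos: [0.4459, -0.3652, 0.408]
ee_rot: [0.001, 0.599, 0.801, 0.0]
force: [1.5, -0.3, -0.3]
grip_width: 0.0704
gripper_force: 0.0
```

```bash
python3 -c "from h import *;go('bottle','flask')"
```

```text
t 9.4 p [ 445.9 -365.2  408. ] w 70.4 F [ 1.5 -0.3 -0.3] yaw 16.46 tilt [ 0.0013 -0.0008]
bottle [210.8 208.7]
flask [337.7 255.5]
```

{"name": "move_arm", "arguments": {
  "rot": [
    [0,0,0],
    [0,0,0],
    [0,0,0],
    [0,0,0],
    [0,0,0]
  ],
  "xyz": [
    [25,25,0],
    [40,40,0],
    [40,40,0],
    [40,40,0],
    [40,40,0]
  ],
  "grip": [70,70,60,55,55]
}}

```text
time: 10.02
eef_pos: [0.5716, -0.1335, 0.4064]
ee_rot: [0.0, 0.598, 0.801, 0.0]
force: [1.9, -0.8, 0.1]
grip_width: 0.0551
gripper_force: 0.0
```

{"name": "move_arm", "arguments": {
  "rot": [
    [0,0,0],
    [0,0,0],
    [0,0,0]
  ],
  "xyz": [
    [25.5,23,0],
    [0,0,0],
    [0,0,0]
  ],
  "grip": [55,55,55]
}}

```text
time: 10.4
eef_pos: [0.5855, -0.1048, 0.4057]
ee_rot: [0.0, 0.599, 0.801, -0.0]
force: [-0.0, -0.7, -0.3]
grip_width: 0.0553
gripper_force: 0.0
```

```bash
python3 -c "from h import *;go('bottle','flask')"
```

```text
t 10.4 p [ 585.5 -104.8  405.7] w 55.3 F [-0.  -0.7 -0.3] yaw 16.45 tilt [ 0.0004 -0.0003]
bottle [0.5 1. ]
flask [127.5  47.8]
```

{"name": "move_arm", "arguments": {
  "rot": [
    [0,0,0],
    [0,0,0],
    [0,0,0],
    [0,0,0],
    [0,0,0]
  ],
  "xyz": [
    [1.3,0.7,30],
    [0,0,40],
    [0,0,36],
    [0,0,20],
    [0,0,7]
  ],
  "grip": [55,55,55,55,55]
}}

```text
time: 11.02
eef_pos: [0.586, -0.1034, 0.2716]
ee_rot: [-0.0, 0.599, 0.801, -0.0]
force: [0.2, -0.2, -0.3]
grip_width: 0.0551
gripper_force: 0.0
```

{"name": "move_arm", "arguments": {
  "rot": [
    [0,0,0],
    [0,0,0],
    [0,0,0],
    [0,0,0],
    [0,0,0]
  ],
  "xyz": [
    [0,0,0],
    [0,0,0],
    [0,0,0],
    [0,0,0],
    [0,0,0]
  ],
  "grip": [45,36,30,25,22]
}}

```text
time: 11.65
eef_pos: [0.5864, -0.1026, 0.2727]
ee_rot: [0.0, 0.598, 0.801, 0.0]
force: [-1.0, 0.2, 8.5]
grip_width: 0.0289
gripper_force: 38.8
```

{"name": "move_arm", "arguments": {
  "rot": [
    [0,0,0],
    [0,0,0],
    [0,0,0]
  ],
  "xyz": [
    [0,0,0],
    [0,0,0],
    [0,0,0]
  ],
  "grip": [22,22,22]
}}

```text
time: 12.02
eef_pos: [0.5864, -0.1026, 0.2727]
ee_rot: [0.0, 0.598, 0.801, 0.0]
force: [-2.9, 0.5, 7.7]
grip_width: 0.029
gripper_force: 38.8
```

```bash
python3 -c "from h import *;go(*T)"
```

```text
t 12.03 p [ 586.4 -102.6  272.7] w 29.0 F [-2.9  0.5  7.7] yaw 16.5 tilt [0.001  0.0002]
beaker [ 86.2 -40.6]
bowl [62.5 22.6]
flask [125.6  46.4]
bottle [-1.3 -0.5]
wheel [430.9  11.4]
A [-124.4 -127. ]
B [ -94.6 -227.7]
C [-212.  -208.2]
```

{"name": "move_arm", "arguments": {
  "rot": [
    [0,0,0],
    [0,0,0],
    [0,0,0],
    [0,0,0],
    [0,0,0]
  ],
  "xyz": [
    [0,0,-8],
    [0,0,-25],
    [0,0,-35],
    [0,0,-35],
    [0,0,-25]
  ],
  "grip": [22,22,22,22,22]
}}

```text
time: 12.65
eef_pos: [0.5861, -0.1026, 0.4017]
ee_rot: [0.0, 0.598, 0.801, 0.0]
force: [0.7, 0.3, -3.7]
grip_width: 0.0286
gripper_force: 40.1
```

{"name": "move_arm", "arguments": {
  "rot": [
    [0,0,0],
    [0,0,0],
    [0,0,0],
    [0,0,0],
    [0,0,0]
  ],
  "xyz": [
    [-17,-17,0],
    [-30,-31,0],
    [-30,-31,0],
    [-30,-31,0],
    [-17,-17,0]
  ],
  "grip": [22,22,22,22,22]
}}

```text
time: 13.28
eef_pos: [0.4973, -0.26, 0.3996]
ee_rot: [-0.0, 0.6, 0.8, -0.0]
force: [0.2, -0.0, -3.5]
grip_width: 0.0285
gripper_force: 40.1
```

{"name": "move_arm", "arguments": {
  "rot": [
    [0,0,0],
    [0,0,0],
    [0,0,0],
    [0,0,0],
    [0,0,0]
  ],
  "xyz": [
    [0,0,0],
    [0,0,20],
    [0,0,40],
    [0,0,40],
    [0,0,20]
  ],
  "grip": [22,22,22,22,22]
}}

```text
time: 13.9
eef_pos: [0.4992, -0.2568, 0.2778]
ee_rot: [-0.001, 0.598, 0.801, -0.001]
force: [0.1, 0.4, -3.1]
grip_width: 0.0287
gripper_force: 40.1
```

```bash
python3 -c "from h import *;go('A')"
```

```text
t 13.9 p [ 499.2 -256.8  277.8] w 28.7 F [ 0.1  0.4 -3.1] yaw 16.53 tilt [-0.0027  0.0007]
A [-1.4  0.5]
```

{"name": "move_arm", "arguments": {
  "rot": [
    [0,0,0],
    [0,0,0],
    [0,0,0],
    [0,0,0]
  ],
  "xyz": [
    [0,0,6],
    [0,0,4],
    [0,0,1.5],
    [0,0,0]
  ],
  "grip": [22,22,22,22]
}}

```text
time: 14.4
eef_pos: [0.4999, -0.2575, 0.2689]
ee_rot: [0.0, 0.598, 0.801, 0.0]
force: [-0.3, -0.4, -3.4]
grip_width: 0.0284
gripper_force: 40.2
```

{"name": "move_arm", "arguments": {
  "rot": [
    [0,0,0],
    [0,0,0],
    [0,0,0]
  ],
  "xyz": [
    [0,0,0.7],
    [0,0,0.7],
    [0,0,0]
  ],
  "grip": [22,22,22]
}}

```text
time: 14.78
eef_pos: [0.4997, -0.2574, 0.2669]
ee_rot: [-0.0, 0.598, 0.801, -0.0]
force: [0.3, -0.2, -3.6]
grip_width: 0.0286
gripper_force: 40.2
```

{"name": "move_arm", "arguments": {
  "rot": [
    [0,0,0],
    [0,0,0],
    [0,0,0],
    [0,0,0],
    [0,0,0]
  ],
  "xyz": [
    [0,0,1.2],
    [0,0,1],
    [0,0,0.7],
    [0,0,0],
    [0,0,0]
  ],
  "grip": [22,22,22,22,22]
}}

```text
time: 15.4
eef_pos: [0.4997, -0.2575, 0.264]
ee_rot: [0.0, 0.598, 0.801, -0.0]
force: [0.1, 0.1, -2.8]
grip_width: 0.0283
gripper_force: 40.2
```

{"name": "move_arm", "arguments": {
  "rot": [
    [0,0,0],
    [0,0,0]
  ],
  "xyz": [
    [0,0,0.7],
    [0,0,0]
  ],
  "grip": [22,22]
}}

```text
time: 15.65
eef_pos: [0.4998, -0.2577, 0.2637]
ee_rot: [0.0, 0.598, 0.801, 0.0]
force: [-2.4, 0.7, 5.6]
grip_width: 0.0285
gripper_force: 41.3
```

{"name": "move_arm", "arguments": {
  "rot": [
    [0,0,0],
    [0,0,0],
    [0,0,0],
    [0,0,0],
    [0,0,0]
  ],
  "xyz": [
    [0,0,-0.3],
    [0,0,0],
    [0,0,0],
    [0,0,0],
    [0,0,0]
  ],
  "grip": [29,31,38,48,55]
}}

```text
time: 16.27
eef_pos: [0.4997, -0.2575, 0.2636]
ee_rot: [0.0, 0.598, 0.801, -0.0]
force: [0.4, -1.2, -0.1]
grip_width: 0.0548
gripper_force: 0.0
```

{"name": "move_arm", "arguments": {
  "rot": [
    [0,0,0],
    [0,0,0],
    [0,0,0],
    [0,0,0],
    [0,0,0]
  ],
  "xyz": [
    [0,0,0],
    [0,0,-20],
    [0,0,-40],
    [0,0,-45],
    [0,0,-35]
  ],
  "grip": [55,55,55,60,66]
}}

```text
time: 16.9
eef_pos: [0.4994, -0.2579, 0.4066]
ee_rot: [0.001, 0.599, 0.801, 0.0]
force: [-0.4, -0.2, -0.4]
grip_width: 0.0657
gripper_force: 0.0
```

{"name": "move_arm", "arguments": {
  "rot": [
    [0,0,0],
    [0,0,0],
    [0,0,0],
    [0,0,0],
    [0,0,0]
  ],
  "xyz": [
    [25,17,0],
    [43,30,0],
    [43,30,0],
    [43,30,0],
    [43,30,0]
  ],
  "grip": [68,68,68,68,68]
}}

```text
time: 17.52
eef_pos: [0.5753, -0.0283, 0.4052]
ee_rot: [0.0, 0.598, 0.801, 0.0]
force: [0.4, -0.2, -0.1]
grip_width: 0.0678
gripper_force: 0.0
```

{"name": "move_arm", "arguments": {
  "rot": [
    [0,0,0],
    [0,0,0],
    [0,0,0],
    [0,0,0]
  ],
  "xyz": [
    [34,24,0],
    [19,13,0],
    [0,0,0],
    [0,0,0]
  ],
  "grip": [68,68,68,68]
}}

```text
time: 18.02
eef_pos: [0.5952, 0.0301, 0.4041]
ee_rot: [0.0, 0.599, 0.801, -0.0]
force: [0.6, -0.8, 1.0]
grip_width: 0.068
gripper_force: 0.0
```

Run:
```python
from h import *
import cv2
go("flask")
s=read_state();np.save("s2.npy",np.r_[s["eef_pos"],s["ee_rot"]])
a=cv2.cvtColor(snapshot("wrist"),cv2.COLOR_RGB2BGR)
cv2.imwrite("pics/w2.png",a)
```

```text
t 18.02 p [595.2  30.1 404.1] w 68.0 F [ 0.6 -0.8  1. ] yaw 16.4 tilt [ 0.0002 -0.0004]
flask [0.9 0.3]
```

View pics/w2.png

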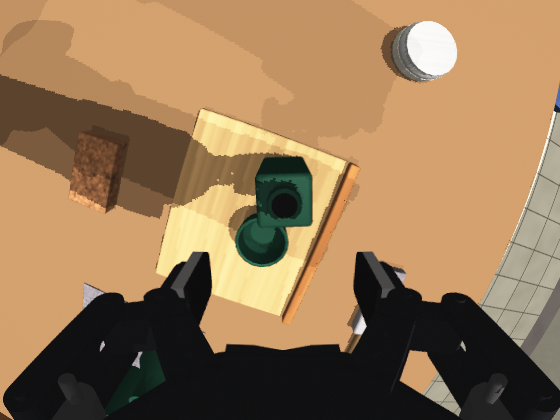

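The flask's sides lie parallel to the fingers, with its mouth at (285,206), centred. Now the grasp.

{"name": "move_arm", "arguments": {
  "rot": [
    [0,0,0],
    [0,0,0],
    [0,0,0],
    [0,0,0],
    [0,0,0]
  ],
  "xyz": [
    [1.6,0.5,30],
    [0,0,40],
    [0,0,40],
    [0,0,22],
    [0,0,9]
  ],
  "grip": [68,68,68,68,68]
}}

```text
time: 18.7
eef_pos: [0.5951, 0.032, 0.2618]
ee_rot: [-0.0, 0.599, 0.801, -0.001]
force: [0.5, -0.2, 0.9]
grip_width: 0.068
gripper_force: 0.0
```

{"name": "move_arm", "arguments": {
  "rot": [
    [0,0,0],
    [0,0,0],
    [0,0,0],
    [0,0,0],
    [0,0,0]
  ],
  "xyz": [
    [0,0,0],
    [0,0,0],
    [0,0,0],
    [0,0,0],
    [0,0,0]
  ],
  "grip": [60,50,45,40,38]
}}

```text
time: 19.32
eef_pos: [0.5958, 0.0332, 0.2639]
ee_rot: [0.0, 0.598, 0.801, 0.001]
force: [-2.5, -0.9, 7.1]
grip_width: 0.0458
gripper_force: 39.4
```

{"name": "move_arm", "arguments": {
  "rot": [
    [0,0,0],
    [0,0,0],
    [0,0,0]
  ],
  "xyz": [
    [0,0,0],
    [0,0,0],
    [0,0,0]
  ],
  "grip": [38,38,38]
}}

```text
time: 19.7
eef_pos: [0.5958, 0.0332, 0.2638]
ee_rot: [0.0, 0.598, 0.801, 0.001]
force: [-2.4, -0.8, 7.7]
grip_width: 0.0456
gripper_force: 39.4
```

```bash
python3 -c "from h import *;go(*T)"
```

```text
t 19.7 p [595.8  33.2 263.8] w 45.6 F [-2.4 -0.8  7.7] yaw 16.51 tilt [0.0015 0.0004]
beaker [-41.3 -88.2]
bowl [-65.1 -24.9]
flask [-1.9 -1.2]
bottle [-128.8  -48.1]
wheel [303.4 -36.1]
A [-252.  -174.6]
B [-222.1 -275.3]
C [-339.5 -255.8]
```

{"name": "move_arm", "arguments": {
  "rot": [
    [0,0,0],
    [0,0,0],
    [0,0,0],
    [0,0,0],
    [0,0,0]
  ],
  "xyz": [
    [0,0,-8],
    [0,0,-30],
    [0,0,-40],
    [0,0,-40],
    [0,0,-32]
  ],
  "grip": [38,38,38,38,38]
}}

```text
time: 20.32
eef_pos: [0.5954, 0.0332, 0.4149]
ee_rot: [0.0, 0.598, 0.801, 0.001]
force: [0.1, 0.1, -3.6]
grip_width: 0.0457
gripper_force: 41.9
```

{"name": "move_arm", "arguments": {
  "rot": [
    [0,0,0],
    [0,0,0],
    [0,0,0],
    [0,0,0],
    [0,0,0]
  ],
  "xyz": [
    [-13,-16,0],
    [-25,-31,0],
    [-29,-36,0],
    [-29,-36,0],
    [-29,-36,0]
  ],
  "grip": [38,38,38,38,38]
}}

```text
time: 20.95
eef_pos: [0.4804, -0.1322, 0.4119]
ee_rot: [-0.001, 0.598, 0.801, -0.0]
force: [0.2, -1.1, -3.0]
grip_width: 0.0451
gripper_force: 41.9
```

{"name": "move_arm", "arguments": {
  "rot": [
    [0,0,0],
    [0,0,0],
    [0,0,0],
    [0,0,0],
    [0,0,0]
  ],
  "xyz": [
    [-29,-36,0],
    [-29,-36,0],
    [-25,-31,0],
    [-14,-17,0],
    [0,0,0]
  ],
  "grip": [38,38,38,38,38]
}}

```text
time: 21.58
eef_pos: [0.3929, -0.259, 0.4121]
ee_rot: [-0.001, 0.6, 0.8, 0.0]
force: [0.3, 0.1, -3.2]
grip_width: 0.045
gripper_force: 41.9
```

```bash
python3 -c "from h import *;go('B')"
```

```text
t 21.57 p [ 392.9 -259.   412.1] w 45.0 F [ 0.3  0.1 -3.2] yaw 16.31 tilt [-0.0006  0.001 ]
B [0.4 2.3]
```

{"name": "move_arm", "arguments": {
  "rot": [
    [0,0,0],
    [0,0,0],
    [0,0,0],
    [0,0,0],
    [0,0,0]
  ],
  "xyz": [
    [0,2,30],
    [0,0,45],
    [0,0,45],
    [0,0,24],
    [0,0,8]
  ],
  "grip": [38,38,38,38,38]
}}

```text
time: 22.2
eef_pos: [0.3962, -0.2565, 0.2592]
ee_rot: [-0.001, 0.598, 0.801, -0.001]
force: [-0.5, -0.1, -2.9]
grip_width: 0.046
gripper_force: 42.2
```

{"name": "move_arm", "arguments": {
  "rot": [
    [0,0,0],
    [0,0,0],
    [0,0,0],
    [0,0,0]
  ],
  "xyz": [
    [0,0,1.5],
    [0,0,1],
    [0,0,0],
    [0,0,0]
  ],
  "grip": [38,38,38,38]
}}

```text
time: 22.7
eef_pos: [0.397, -0.257, 0.2586]
ee_rot: [0.0, 0.598, 0.801, 0.0]
force: [0.1, -0.5, -2.7]
grip_width: 0.0455
gripper_force: 42.2
```

{"name": "move_arm", "arguments": {
  "rot": [
    [0,0,0],
    [0,0,0],
    [0,0,0],
    [0,0,0],
    [0,0,0]
  ],
  "xyz": [
    [0,0,1],
    [0,0,1],
    [0,0,1],
    [0,0,0.5],
    [0,0,0]
  ],
  "grip": [38,38,38,38,38]
}}

```text
time: 23.32
eef_pos: [0.3968, -0.2572, 0.2548]
ee_rot: [-0.0, 0.598, 0.801, 0.0]
force: [-2.9, 1.6, 8.2]
grip_width: 0.0452
gripper_force: 43.5
```

{"name": "move_arm", "arguments": {
  "rot": [
    [0,0,0],
    [0,0,0]
  ],
  "xyz": [
    [0,0,0.6],
    [0,0,0]
  ],
  "grip": [38,38]
}}

```text
time: 23.58
eef_pos: [0.3968, -0.2575, 0.2547]
ee_rot: [-0.0, 0.598, 0.801, 0.0]
force: [-7.3, 4.3, 27.0]
grip_width: 0.0454
gripper_force: 45.5
```

{"name": "move_arm", "arguments": {
  "rot": [
    [0,0,0],
    [0,0,0],
    [0,0,0],
    [0,0,0],
    [0,0,0]
  ],
  "xyz": [
    [0,0,-0.8],
    [0,0,0],
    [0,0,0],
    [0,0,0],
    [0,0,0]
  ],
  "grip": [38,46,52,60,68]
}}

```text
time: 24.2
eef_pos: [0.3969, -0.2571, 0.2548]
ee_rot: [0.0, 0.598, 0.801, -0.0]
force: [0.5, -0.3, 0.5]
grip_width: 0.0679
gripper_force: 0.0
```

{"name": "move_arm", "arguments": {
  "rot": [
    [0,0,0],
    [0,0,0],
    [0,0,0],
    [0,0,0],
    [0,0,0]
  ],
  "xyz": [
    [0,0,0],
    [0,0,-20],
    [0,0,-40],
    [0,0,-45],
    [0,0,-40]
  ],
  "grip": [68,68,68,70,74]
}}

```text
time: 24.82
eef_pos: [0.3967, -0.2573, 0.4011]
ee_rot: [-0.0, 0.598, 0.801, -0.0]
force: [1.2, 0.4, 0.8]
grip_width: 0.0741
gripper_force: 0.0
```

{"name": "move_arm", "arguments": {
  "rot": [
    [0,0,0],
    [0,0,0],
    [0,0,0],
    [0,0,0],
    [0,0,0]
  ],
  "xyz": [
    [15,24,0],
    [27,42,0],
    [27,42,0],
    [27,42,0],
    [27,42,0]
  ],
  "grip": [74,74,74,74,74]
}}

```text
time: 25.45
eef_pos: [0.5469, -0.0832, 0.3998]
ee_rot: [-0.0, 0.598, 0.801, 0.0]
force: [0.1, -0.3, 0.3]
grip_width: 0.0737
gripper_force: 0.0
```

{"name": "move_arm", "arguments": {
  "rot": [
    [0,0,0],
    [0,0,0],
    [0,0,0],
    [0,0,0]
  ],
  "xyz": [
    [22,35,0],
    [13,21,0],
    [0,0,0],
    [0,0,0]
  ],
  "grip": [74,74,74,74]
}}

```text
time: 25.95
eef_pos: [0.5891, -0.0364, 0.3999]
ee_rot: [-0.0, 0.599, 0.801, -0.0]
force: [0.7, 0.0, -0.2]
grip_width: 0.0738
gripper_force: 0.0
```

Run:
```python
from h import *
import cv2
T["bowl"]=(590,-35.6)
go("bowl")
s=read_state();np.save("s3.npy",np.r_[s["eef_pos"],s["ee_rot"]])
a=cv2.cvtColor(snapshot("wrist"),cv2.COLOR_RGB2BGR);b=cv2.cvtColor(snapshot("scene"),cv2.COLOR_RGB2BGR)
cv2.imwrite("pics/w3.png",cv2.hconcat([a[60:320,80:480],b[100:360,0:400]]))
```

```text
t 25.95 p [589.1 -36.4 399.9] w 73.8 F [ 0.7  0.  -0.2] yaw 16.41 tilt [-0.0003 -0.0003]
bowl [0.5 1.1]
```

View pics/w3.png

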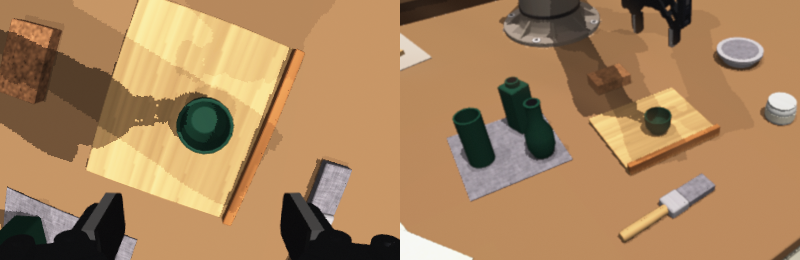

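The wrist view shows the bowl alone on the board at crop (205,125), and the scene view shows all three tall pieces upright on the mat.

{"name": "move_arm", "arguments": {
  "rot": [
    [0,0,0],
    [0,0,0],
    [0,0,0],
    [0,0,0],
    [0,0,0]
  ],
  "xyz": [
    [0.5,1,35],
    [0,0,50],
    [0,0,50],
    [0,0,45],
    [0,0,20]
  ],
  "grip": [74,74,74,74,74]
}}

```text
time: 26.68
eef_pos: [0.5897, -0.035, 0.1982]
ee_rot: [-0.001, 0.599, 0.801, -0.001]
force: [-0.2, -0.5, -0.0]
grip_width: 0.0737
gripper_force: 0.0
```

{"name": "move_arm", "arguments": {
  "rot": [
    [0,0,0],
    [0,0,0],
    [0,0,0],
    [0,0,0],
    [0,0,0]
  ],
  "xyz": [
    [0,0,9],
    [0,0,0],
    [0,0,0],
    [0,0,0],
    [0,0,0]
  ],
  "grip": [74,74,66,58,52],
  "grip_force": 25
}}

```text
time: 27.3
eef_pos: [0.591, -0.0344, 0.1922]
ee_rot: [0.0, 0.598, 0.801, 0.001]
force: [-3.9, 0.7, 15.6]
grip_width: 0.0571
gripper_force: 23.4
```

{"name": "move_arm", "arguments": {
  "rot": [
    [0,0,0],
    [0,0,0],
    [0,0,0],
    [0,0,0]
  ],
  "xyz": [
    [0,0,0],
    [0,0,0],
    [0,0,0],
    [0,0,0]
  ],
  "grip": [48,48,48,48]
}}

```text
time: 27.8
eef_pos: [0.591, -0.0344, 0.1922]
ee_rot: [0.0, 0.598, 0.801, 0.001]
force: [-3.9, 0.3, 15.2]
grip_width: 0.0571
gripper_force: 23.4
```

```bash
python3 -c "from h import *;go('wheel')"
```

```text
t 27.8 p [591.  -34.4 192.2] w 57.1 F [-3.9  0.3 15.2] yaw 16.51 tilt [0.0017 0.0007]
wheel [366.8 -12.3]
```

{"name": "move_arm", "arguments": {
  "rot": [
    [0,0,0],
    [0,0,0],
    [0,0,0],
    [0,0,0],
    [0,0,0]
  ],
  "xyz": [
    [0,0,-6],
    [0,0,-20],
    [0,0,-35],
    [0,0,-35],
    [0,0,-24]
  ],
  "grip": [48,48,48,48,48]
}}

```text
time: 28.42
eef_pos: [0.5906, -0.0346, 0.3136]
ee_rot: [0.001, 0.598, 0.801, 0.001]
force: [1.2, 0.5, -1.7]
grip_width: 0.0571
gripper_force: 27.2
```

Run:
```python
from h import *
import cv2
T['wheel']=(474.7,314.3)
go("wheel")
b=cv2.cvtColor(snapshot("scene"),cv2.COLOR_RGB2BGR)
cv2.imwrite("pics/s4.png",cv2.resize(b[80:260,150:390],None,fx=3,fy=3))
```

```text
t 28.43 p [590.6 -34.6 313.6] w 57.1 F [ 1.2  0.5 -1.7] yaw 16.48 tilt [0.0018 0.0003]
wheel [367.4 -12.2]
```

View pics/s4.png

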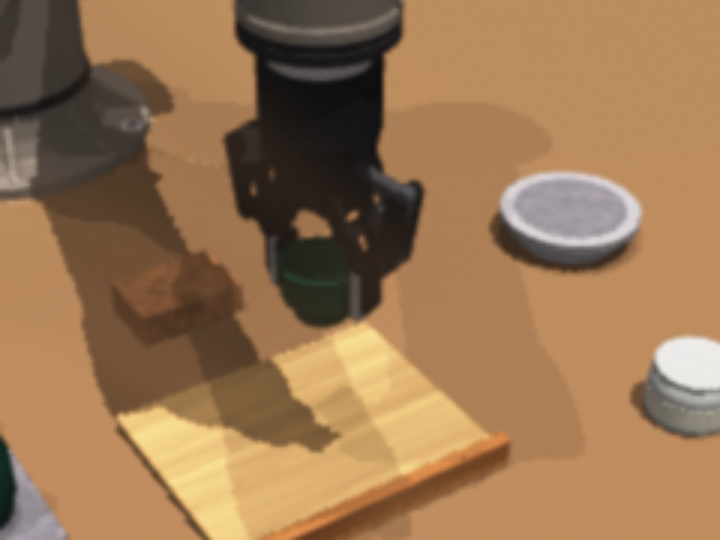

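The bowl is lifted level between the pads at crop (318,285). Next it goes over the wheel.

{"name": "move_arm", "arguments": {
  "rot": [
    [0,0,0],
    [0,0,0],
    [0,0,0],
    [0,0,0],
    [0,0,0]
  ],
  "xyz": [
    [20,0,0],
    [40,-1,0],
    [45,-1.5,0],
    [45,-1.5,0],
    [45,-1.5,0]
  ],
  "grip": [48,48,48,48,48]
}}

```text
time: 29.1
eef_pos: [0.5292, 0.1522, 0.3117]
ee_rot: [0.0, 0.598, 0.801, 0.0]
force: [1.2, -0.6, -0.8]
grip_width: 0.0569
gripper_force: 27.2
```

{"name": "move_arm", "arguments": {
  "rot": [
    [0,0,0],
    [0,0,0],
    [0,0,0],
    [0,0,0],
    [0,0,0]
  ],
  "xyz": [
    [45,-1.5,0],
    [45,-1.5,0],
    [43,-1.5,0],
    [27,-1,0],
    [12,-1,0]
  ],
  "grip": [48,48,48,48,48]
}}

```text
time: 29.72
eef_pos: [0.4742, 0.3154, 0.3114]
ee_rot: [-0.0, 0.598, 0.802, 0.0]
force: [0.3, 0.0, -1.0]
grip_width: 0.0574
gripper_force: 27.2
```

{"name": "move_arm", "arguments": {
  "rot": [
    [0,0,0],
    [0,0,0]
  ],
  "xyz": [
    [0,0,0],
    [0,0,0]
  ],
  "grip": [48,48]
}}

```text
time: 29.98
eef_pos: [0.4753, 0.3127, 0.3111]
ee_rot: [0.0, 0.599, 0.801, -0.0]
force: [-0.4, -0.4, -1.5]
grip_width: 0.0571
gripper_force: 27.2
```

Run:
```python
from h import *
import cv2
T['wheel']=(474.7,314.3)
go("wheel")
s=read_state();np.save("s5.npy",np.r_[s["eef_pos"],s["ee_rot"]])
a=cv2.cvtColor(snapshot("wrist"),cv2.COLOR_RGB2BGR)
cv2.imwrite("pics/w5.png",cv2.resize(a[150:350,160:400],None,fx=3,fy=3))
```

```text
t 29.98 p [475.3 312.7 311.1] w 57.1 F [-0.4 -0.4 -1.5] yaw 16.41 tilt [ 0.0002 -0.0002]
wheel [ 1.7 -0.1]
```

View pics/w5.png

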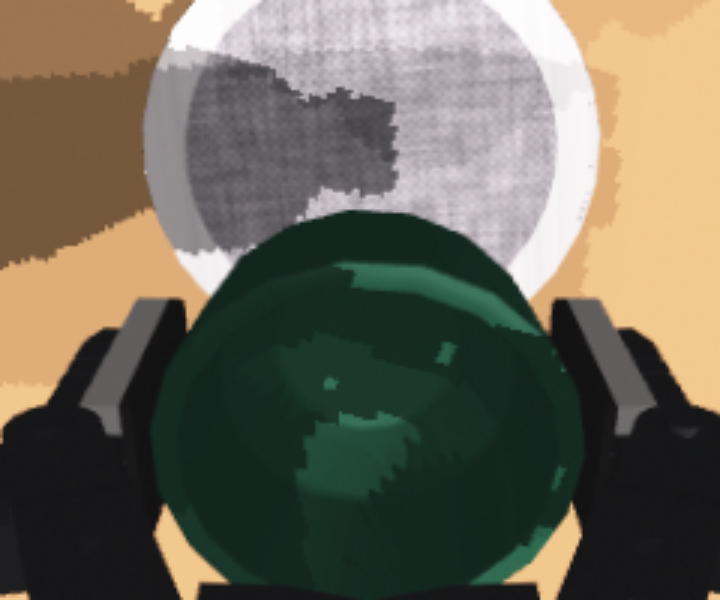

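The wheel centre (crop 372) and bowl centre (crop 367) line up across the fingers. I lower it, correcting +1.7 mm in tool x.

{"name": "move_arm", "arguments": {
  "rot": [
    [0,0,0],
    [0,0,0],
    [0,0,0],
    [0,0,0],
    [0,0,0]
  ],
  "xyz": [
    [1.7,0,20],
    [0,0,35],
    [0,0,28],
    [0,0,10],
    [0,0,3]
  ],
  "grip": [48,48,48,48,48]
}}

```text
time: 30.65
eef_pos: [0.4745, 0.3153, 0.2143]
ee_rot: [0.0, 0.599, 0.801, -0.0]
force: [0.0, -0.3, -0.4]
grip_width: 0.0575
gripper_force: 27.3
```

{"name": "move_arm", "arguments": {
  "rot": [
    [0,0,0],
    [0,0,0],
    [0,0,0],
    [0,0,0]
  ],
  "xyz": [
    [0,0,1],
    [0,0,1],
    [0,0,0],
    [0,0,0]
  ],
  "grip": [48,48,48,48]
}}

```text
time: 31.15
eef_pos: [0.4743, 0.3158, 0.2131]
ee_rot: [-0.0, 0.598, 0.801, 0.0]
force: [0.4, -0.7, -0.8]
grip_width: 0.0573
gripper_force: 27.3
```

{"name": "move_arm", "arguments": {
  "rot": [
    [0,0,0],
    [0,0,0],
    [0,0,0],
    [0,0,0],
    [0,0,0]
  ],
  "xyz": [
    [-1.2,0,0.7],
    [0,0,0.7],
    [0,0,0.6],
    [0,0,0.4],
    [0,0,0]
  ],
  "grip": [48,48,48,48,48]
}}

```text
time: 31.78
eef_pos: [0.4746, 0.3146, 0.2104]
ee_rot: [-0.0, 0.598, 0.801, -0.0]
force: [-1.0, 0.1, -0.0]
grip_width: 0.0572
gripper_force: 27.4
```

{"name": "move_arm", "arguments": {
  "rot": [
    [0,0,0],
    [0,0,0],
    [0,0,0]
  ],
  "xyz": [
    [0,0,0.5],
    [0,0,0],
    [0,0,0]
  ],
  "grip": [48,48,48]
}}

```text
time: 32.15
eef_pos: [0.4747, 0.3145, 0.2103]
ee_rot: [-0.0, 0.598, 0.801, 0.0]
force: [-4.2, -1.3, 11.2]
grip_width: 0.057
gripper_force: 27.8
```

{"name": "move_arm", "arguments": {
  "rot": [
    [0,0,0],
    [0,0,0],
    [0,0,0],
    [0,0,0],
    [0,0,0]
  ],
  "xyz": [
    [0,0,-0.4],
    [0,0,0],
    [0,0,0],
    [0,0,0],
    [0,0,0]
  ],
  "grip": [56,60,66,72,76]
}}

```text
time: 32.78
eef_pos: [0.4747, 0.3146, 0.2102]
ee_rot: [0.0, 0.598, 0.801, -0.0]
force: [-0.1, 0.0, -0.5]
grip_width: 0.0755
gripper_force: 0.0
```

{"name": "move_arm", "arguments": {
  "rot": [
    [0,0,0],
    [0,0,0],
    [0,0,0],
    [0,0,0],
    [0,0,0]
  ],
  "xyz": [
    [0,0,-10],
    [0,0,-35],
    [0,0,-50],
    [0,0,-60],
    [0,0,-40]
  ],
  "grip": [76,76,76,76,76]
}}

```text
time: 33.4
eef_pos: [0.4749, 0.3141, 0.4084]
ee_rot: [0.0, 0.599, 0.801, 0.001]
force: [-0.3, 1.3, -0.6]
grip_width: 0.0756
gripper_force: 0.0
```

{"name": "move_arm", "arguments": {
  "rot": [
    [0,0,0],
    [0,0,0],
    [0,0,0],
    [0,0,0],
    [0,0,0]
  ],
  "xyz": [
    [-26,-6,0],
    [-50,-12,0],
    [-50,-13,0],
    [-50,-13,0],
    [-50,-13,0]
  ],
  "grip": [76,70,60,55,55]
}}

```text
time: 34.02
eef_pos: [0.4835, 0.0792, 0.4049]
ee_rot: [-0.0, 0.599, 0.801, -0.0]
force: [0.6, -0.5, -0.8]
grip_width: 0.0552
gripper_force: 0.0
```

{"name": "move_arm", "arguments": {
  "rot": [
    [0,0,0],
    [0,0,0],
    [0,0,0],
    [0,0,0],
    [0,0,0]
  ],
  "xyz": [
    [-50,-12,0],
    [-50,-12,0],
    [-50,-12,0],
    [-50,-12,0],
    [-50,-12,0]
  ],
  "grip": [55,55,55,55,55]
}}

```text
time: 34.65
eef_pos: [0.4967, -0.1771, 0.405]
ee_rot: [-0.0, 0.598, 0.801, 0.0]
force: [0.9, 1.5, 0.0]
grip_width: 0.0551
gripper_force: 0.0
```

{"name": "move_arm", "arguments": {
  "rot": [
    [0,0,0],
    [0,0,0],
    [0,0,0],
    [0,0,0]
  ],
  "xyz": [
    [-50,-13,0],
    [-30,-8,0],
    [0,0,0],
    [0,0,0]
  ],
  "grip": [55,55,55,55]
}}

```text
time: 35.15
eef_pos: [0.4997, -0.2576, 0.4049]
ee_rot: [-0.001, 0.599, 0.801, -0.0]
force: [0.2, 1.4, -0.1]
grip_width: 0.055
gripper_force: 0.0
```

Run:
```python
from h import *
import cv2
T['A']=(499.8,-257.6)
go("A")
b=cv2.cvtColor(snapshot("top"),cv2.COLOR_RGB2BGR)
cv2.imwrite("pics/t6.png",b)
cv2.imwrite("pics/t6c.png",cv2.resize(b[215:315,80:200],None,fx=5,fy=5,interpolation=cv2.INTER_CUBIC))
```

```text
t 35.15 p [ 499.7 -257.6  404.9] w 55.0 F [ 0.2  1.4 -0.1] yaw 16.46 tilt [-0.0009  0.0005]
A [0.  0.1]
```

View pics/t6c.png

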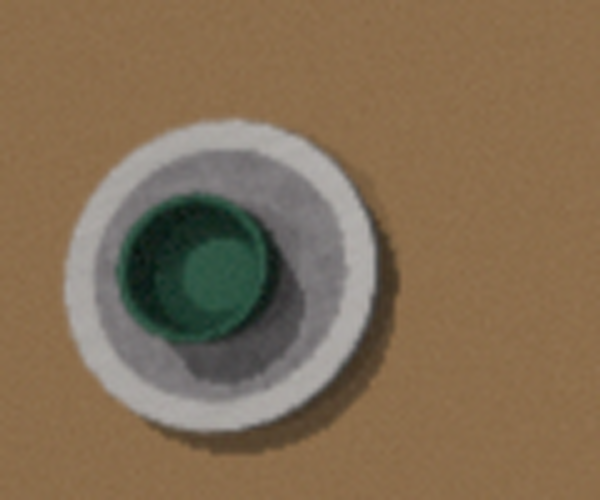

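The bowl is upright on the wheel, rim centre at crop (195.5,267). I check its offset from the wheel centre at rim height.

Run:
```python
from h import *
C=lambda x,y,z:(topw((x+.5)/5-.5+80,(y+.5)/5-.5+215,z)*1000).round(1)
print(C(195.5,267,.072),C(221,275.5,.03))
```

```text
[475.1 310.3] [474.9 313.8]
```

{"name": "move_arm", "arguments": {
  "rot": [
    [0,0,0],
    [0,0,0],
    [0,0,0],
    [0,0,0],
    [0,0,0]
  ],
  "xyz": [
    [0,0,30],
    [0,0,45],
    [0,0,40],
    [0,0,20],
    [0,0,6.5]
  ],
  "grip": [55,55,55,55,55],
  "grip_force": 40
}}

```text
time: 35.83
eef_pos: [0.5004, -0.2572, 0.2634]
ee_rot: [-0.0, 0.598, 0.801, -0.0]
force: [0.1, 0.1, 0.4]
grip_width: 0.0552
gripper_force: 0.0
```

{"name": "move_arm", "arguments": {
  "rot": [
    [0,0,0],
    [0,0,0],
    [0,0,0]
  ],
  "xyz": [
    [0,0,0],
    [0,0,0],
    [0,0,0]
  ],
  "grip": [55,55,55]
}}

```text
time: 36.2
eef_pos: [0.5005, -0.2577, 0.2646]
ee_rot: [0.001, 0.598, 0.801, 0.0]
force: [0.7, 0.5, 0.4]
grip_width: 0.0555
gripper_force: 0.0
```

Run:
```python
from h import *
T['A']=(499.8,-257.6)
go("A")
```

```text
t 36.2 p [ 500.5 -257.7  264.6] w 55.5 F [0.7 0.5 0.4] yaw 16.51 tilt [ 0.0012 -0.0002]
A [ 0.3 -0.7]
```

{"name": "move_arm", "arguments": {
  "rot": [
    [0,0,0],
    [0,0,0],
    [0,0,0],
    [0,0,0],
    [0,0,0]
  ],
  "xyz": [
    [0,-0.5,1.5],
    [0,0,0],
    [0,0,0],
    [0,0,0],
    [0,0,0]
  ],
  "grip": [50,42,34,27,22]
}}

```text
time: 36.83
eef_pos: [0.4998, -0.2579, 0.2624]
ee_rot: [0.0, 0.598, 0.801, -0.0]
force: [-0.5, 0.5, 4.4]
grip_width: 0.0286
gripper_force: 39.2
```

{"name": "move_arm", "arguments": {
  "rot": [
    [0,0,0],
    [0,0,0],
    [0,0,0]
  ],
  "xyz": [
    [0,0,0],
    [0,0,0],
    [0,0,0]
  ],
  "grip": [22,22,22]
}}

```text
time: 37.2
eef_pos: [0.4998, -0.2579, 0.2624]
ee_rot: [0.0, 0.598, 0.801, -0.0]
force: [-1.4, 0.4, 5.5]
grip_width: 0.029
gripper_force: 39.2
```

{"name": "move_arm", "arguments": {
  "rot": [
    [0,0,0],
    [0,0,0],
    [0,0,0],
    [0,0,0],
    [0,0,0]
  ],
  "xyz": [
    [0,0,-8],
    [0,0,-25],
    [0,0,-40],
    [0,0,-40],
    [0,0,-25]
  ],
  "grip": [22,22,22,22,22]
}}

```text
time: 37.83
eef_pos: [0.4997, -0.258, 0.4022]
ee_rot: [0.0, 0.598, 0.801, 0.0]
force: [0.1, -0.4, -2.4]
grip_width: 0.029
gripper_force: 40.4
```

```bash
cat >> h.py <<'E'
T.update(beaker=(523.1,-31.3),bottle=(586.4,-102.6),flask=(595.8,33.2),A=(499.8,-257.6),B=(396.8,-257.3),C=(446.4,-365.1))
E
python3 -c "from h import *;go('bottle')"
```

```text
t 37.83 p [ 499.7 -258.   402.2] w 29.0 F [ 0.1 -0.4 -2.4] yaw 16.49 tilt [ 0.0011 -0.0001]
bottle [124.4 127.2]
```

{"name": "move_arm", "arguments": {
  "rot": [
    [0,0,0],
    [0,0,0],
    [0,0,0],
    [0,0,0],
    [0,0,0]
  ],
  "xyz": [
    [17,17,0],
    [30,31,0],
    [30,31,0],
    [30,31,0],
    [17.4,17.2,0]
  ],
  "grip": [22,22,22,22,22]
}}

```text
time: 38.45
eef_pos: [0.5872, -0.1001, 0.4003]
ee_rot: [-0.0, 0.597, 0.802, -0.0]
force: [0.1, 0.2, -2.7]
grip_width: 0.0282
gripper_force: 40.2
```

{"name": "move_arm", "arguments": {
  "rot": [
    [0,0,0],
    [0,0,0],
    [0,0,0],
    [0,0,0],
    [0,0,0]
  ],
  "xyz": [
    [0,0,0],
    [0,0,20],
    [0,0,40],
    [0,0,40],
    [0,0,20]
  ],
  "grip": [22,22,22,22,22]
}}

```text
time: 39.08
eef_pos: [0.5851, -0.1035, 0.2778]
ee_rot: [-0.001, 0.599, 0.801, -0.001]
force: [0.1, -0.6, -2.3]
grip_width: 0.0284
gripper_force: 40.1
```

{"name": "move_arm", "arguments": {
  "rot": [
    [0,0,0],
    [0,0,0],
    [0,0,0]
  ],
  "xyz": [
    [0,0,4],
    [0,0,0],
    [0,0,0]
  ],
  "grip": [22,22,22]
}}

```text
time: 39.45
eef_pos: [0.5868, -0.1026, 0.2775]
ee_rot: [0.001, 0.598, 0.801, 0.001]
force: [-0.0, 0.0, -2.8]
grip_width: 0.0287
gripper_force: 40.2
```

```bash
python3 -c "from h import *;go('bottle')"
```

```text
t 39.45 p [ 586.8 -102.6  277.5] w 28.7 F [-0.   0.  -2.8] yaw 16.5 tilt [0.0018 0.0001]
bottle [ 0.1 -0.4]
```

{"name": "move_arm", "arguments": {
  "rot": [
    [0,0,0],
    [0,0,0],
    [0,0,0],
    [0,0,0],
    [0,0,0]
  ],
  "xyz": [
    [0,-0.4,2],
    [0,0,2],
    [0,0,1],
    [0,0,0.4],
    [0,0,0]
  ],
  "grip": [22,22,22,22,22]
}}

```text
time: 40.08
eef_pos: [0.5862, -0.1027, 0.2715]
ee_rot: [0.0, 0.598, 0.801, 0.0]
force: [-3.3, 1.6, 8.2]
grip_width: 0.0285
gripper_force: 41.7
```

{"name": "move_arm", "arguments": {
  "rot": [
    [0,0,0],
    [0,0,0]
  ],
  "xyz": [
    [0,0,0.6],
    [0,0,0]
  ],
  "grip": [22,22]
}}

```text
time: 40.33
eef_pos: [0.5863, -0.1029, 0.2714]
ee_rot: [0.0, 0.598, 0.801, 0.0]
force: [-5.1, 2.1, 18.1]
grip_width: 0.0291
gripper_force: 42.9
```

{"name": "move_arm", "arguments": {
  "rot": [
    [0,0,0],
    [0,0,0],
    [0,0,0],
    [0,0,0],
    [0,0,0]
  ],
  "xyz": [
    [0,0,-0.8],
    [0,0,0],
    [0,0,0],
    [0,0,0],
    [0,0,0]
  ],
  "grip": [29,31,38,48,55]
}}

```text
time: 40.95
eef_pos: [0.586, -0.1026, 0.2711]
ee_rot: [-0.0, 0.598, 0.801, -0.0]
force: [-0.6, -0.1, -0.3]
grip_width: 0.0549
gripper_force: 0.0
```

{"name": "move_arm", "arguments": {
  "rot": [
    [0,0,0],
    [0,0,0],
    [0,0,0],
    [0,0,0],
    [0,0,0]
  ],
  "xyz": [
    [0,0,0],
    [0,0,-20],
    [0,0,-40],
    [0,0,-45],
    [0,0,-30]
  ],
  "grip": [55,55,55,60,66]
}}

```text
time: 41.58
eef_pos: [0.586, -0.1031, 0.4094]
ee_rot: [0.001, 0.599, 0.801, 0.001]
force: [0.4, -0.7, -0.6]
grip_width: 0.0664
gripper_force: 0.0
```

{"name": "move_arm", "arguments": {
  "rot": [
    [0,0,0],
    [0,0,0],
    [0,0,0],
    [0,0,0],
    [0,0,0]
  ],
  "xyz": [
    [-9,-22,0],
    [-17,-41,0],
    [-18,-43,0],
    [-18,-43,0],
    [-18,-43,0]
  ],
  "grip": [68,68,68,68,68]
}}

```text
time: 42.2
eef_pos: [0.4224, -0.2351, 0.4058]
ee_rot: [-0.0, 0.599, 0.801, 0.0]
force: [-0.2, -1.1, 0.6]
grip_width: 0.0679
gripper_force: 0.0
```

{"name": "move_arm", "arguments": {
  "rot": [
    [0,0,0],
    [0,0,0],
    [0,0,0]
  ],
  "xyz": [
    [-14,-33,0],
    [0,0,0],
    [0,0,0]
  ],
  "grip": [68,68,68]
}}

```text
time: 42.58
eef_pos: [0.3968, -0.2565, 0.4061]
ee_rot: [-0.0, 0.598, 0.801, 0.0]
force: [0.3, -0.1, -0.3]
grip_width: 0.0675
gripper_force: 0.0
```

```bash
python3 -c "from h import *;go('B')"
```

```text
t 42.58 p [ 396.8 -256.5  406.1] w 67.5 F [ 0.3 -0.1 -0.3] yaw 16.5 tilt [0.0002 0.0007]
B [-0.8 -0.3]
```

{"name": "move_arm", "arguments": {
  "rot": [
    [0,0,0],
    [0,0,0],
    [0,0,0],
    [0,0,0],
    [0,0,0]
  ],
  "xyz": [
    [-0.8,-0.3,30],
    [0,0,45],
    [0,0,45],
    [0,0,24],
    [0,0,8]
  ],
  "grip": [68,68,68,68,68]
}}

```text
time: 43.2
eef_pos: [0.3969, -0.2571, 0.2527]
ee_rot: [-0.001, 0.598, 0.801, -0.001]
force: [0.6, -0.3, -0.1]
grip_width: 0.0681
gripper_force: 0.0
```

{"name": "move_arm", "arguments": {
  "rot": [
    [0,0,0],
    [0,0,0],
    [0,0,0],
    [0,0,0],
    [0,0,0]
  ],
  "xyz": [
    [0,0,0],
    [0,0,0],
    [0,0,0],
    [0,0,0],
    [0,0,0]
  ],
  "grip": [60,50,44,40,38]
}}

```text
time: 43.82
eef_pos: [0.3973, -0.2576, 0.2551]
ee_rot: [0.001, 0.598, 0.801, 0.0]
force: [-3.4, 0.4, 7.6]
grip_width: 0.0458
gripper_force: 39.4
```

{"name": "move_arm", "arguments": {
  "rot": [
    [0,0,0],
    [0,0,0],
    [0,0,0]
  ],
  "xyz": [
    [0,0,0],
    [0,0,0],
    [0,0,0]
  ],
  "grip": [38,38,38]
}}

```text
time: 44.2
eef_pos: [0.3972, -0.2576, 0.2551]
ee_rot: [0.001, 0.598, 0.801, 0.0]
force: [-1.9, -0.2, 7.6]
grip_width: 0.0457
gripper_force: 39.4
```

{"name": "move_arm", "arguments": {
  "rot": [
    [0,0,0],
    [0,0,0],
    [0,0,0],
    [0,0,0],
    [0,0,0]
  ],
  "xyz": [
    [0,0,-8],
    [0,0,-30],
    [0,0,-45],
    [0,0,-45],
    [0,0,-40]
  ],
  "grip": [38,38,38,38,38]
}}

```text
time: 44.82
eef_pos: [0.3966, -0.2578, 0.4237]
ee_rot: [-0.0, 0.599, 0.801, 0.0]
force: [1.0, 0.4, -1.3]
grip_width: 0.0457
gripper_force: 42.4
```

```bash
python3 -c "from h import *;go('flask')"
```

```text
t 44.83 p [ 396.6 -257.8  423.7] w 45.7 F [ 1.   0.4 -1.3] yaw 16.45 tilt [-0.0001  0.0003]
flask [222.7 273.4]
```

{"name": "move_arm", "arguments": {
  "rot": [
    [0,0,0],
    [0,0,0],
    [0,0,0],
    [0,0,0],
    [0,0,0]
  ],
  "xyz": [
    [13,16,0],
    [25,31,0],
    [29,36,0],
    [29,36,0],
    [29,36,0]
  ],
  "grip": [38,38,38,38,38]
}}

```text
time: 45.45
eef_pos: [0.5105, -0.0922, 0.4227]
ee_rot: [-0.0, 0.598, 0.801, 0.0]
force: [-0.1, -0.8, -2.9]
grip_width: 0.0456
gripper_force: 42.3
```

{"name": "move_arm", "arguments": {
  "rot": [
    [0,0,0],
    [0,0,0],
    [0,0,0],
    [0,0,0],
    [0,0,0]
  ],
  "xyz": [
    [29,36,0],
    [29,35,0],
    [25,30,0],
    [14,17,0],
    [0,0,0]
  ],
  "grip": [38,38,38,38,38]
}}

```text
time: 46.08
eef_pos: [0.5959, 0.0342, 0.4222]
ee_rot: [0.0, 0.598, 0.802, -0.0]
force: [-0.5, -1.5, -3.6]
grip_width: 0.0455
gripper_force: 42.3
```

```bash
python3 -c "from h import *;go('flask')"
```

```text
t 46.08 p [595.9  34.2 422.2] w 45.5 F [-0.5 -1.5 -3.6] yaw 16.61 tilt [-0.0001 -0.0007]
flask [-0.9 -0.4]
```

{"name": "move_arm", "arguments": {
  "rot": [
    [0,0,0],
    [0,0,0],
    [0,0,0],
    [0,0,0],
    [0,0,0]
  ],
  "xyz": [
    [0,0,30],
    [0,0,45],
    [0,0,45],
    [0,0,24],
    [0,0,6]
  ],
  "grip": [38,38,38,38,38]
}}

```text
time: 46.7
eef_pos: [0.5949, 0.0318, 0.2716]
ee_rot: [-0.0, 0.599, 0.801, -0.001]
force: [-0.2, 0.3, -3.3]
grip_width: 0.0459
gripper_force: 42.3
```

{"name": "move_arm", "arguments": {
  "rot": [
    [0,0,0],
    [0,0,0]
  ],
  "xyz": [
    [0,0,0],
    [0,0,0]
  ],
  "grip": [38,38]
}}

```text
time: 46.95
eef_pos: [0.596, 0.0327, 0.2734]
ee_rot: [0.001, 0.598, 0.801, 0.001]
force: [0.5, 0.7, -3.2]
grip_width: 0.0462
gripper_force: 42.3
```

```bash
python3 -c "from h import *;go('flask')"
```

```text
t 46.95 p [596.   32.7 273.4] w 46.2 F [ 0.5  0.7 -3.2] yaw 16.49 tilt [0.0017 0.0004]
flask [ 0.5 -0. ]
```

{"name": "move_arm", "arguments": {
  "rot": [
    [0,0,0],
    [0,0,0],
    [0,0,0],
    [0,0,0],
    [0,0,0]
  ],
  "xyz": [
    [0.4,0,4],
    [0,0,2.5],
    [0,0,1],
    [0,0,0.7],
    [0,0,0]
  ],
  "grip": [38,38,38,38,38]
}}

```text
time: 47.58
eef_pos: [0.5955, 0.0332, 0.2643]
ee_rot: [-0.0, 0.598, 0.801, 0.0]
force: [-3.5, -0.3, 5.1]
grip_width: 0.0458
gripper_force: 43.4
```

{"name": "move_arm", "arguments": {
  "rot": [
    [0,0,0],
    [0,0,0],
    [0,0,0]
  ],
  "xyz": [
    [0,0,0.5],
    [0,0,0.3],
    [0,0,0]
  ],
  "grip": [38,38,38]
}}

```text
time: 47.95
eef_pos: [0.5956, 0.0331, 0.2642]
ee_rot: [-0.0, 0.598, 0.801, 0.0]
force: [-8.5, 1.6, 21.2]
grip_width: 0.0458
gripper_force: 45.1
```

```bash
python3 -c "from h import *;go('flask')"
```

```text
t 47.95 p [595.6  33.1 264.2] w 45.8 F [-8.5  1.6 21.2] yaw 16.49 tilt [0.    0.001]
flask [0.1 0.3]
```

{"name": "move_arm", "arguments": {
  "rot": [
    [0,0,0],
    [0,0,0],
    [0,0,0],
    [0,0,0],
    [0,0,0]
  ],
  "xyz": [
    [0,0,-0.7],
    [0,0,0],
    [0,0,0],
    [0,0,0],
    [0,0,0]
  ],
  "grip": [42,48,54,62,68]
}}

```text
time: 48.58
eef_pos: [0.5956, 0.0333, 0.2638]
ee_rot: [0.0, 0.598, 0.801, -0.0]
force: [-0.6, -0.4, 0.4]
grip_width: 0.0683
gripper_force: 0.0
```

{"name": "move_arm", "arguments": {
  "rot": [
    [0,0,0],
    [0,0,0],
    [0,0,0],
    [0,0,0],
    [0,0,0]
  ],
  "xyz": [
    [0,0,0],
    [0,0,-20],
    [0,0,-40],
    [0,0,-45],
    [0,0,-40]
  ],
  "grip": [70,70,70,70,70]
}}

```text
time: 49.2
eef_pos: [0.5954, 0.0329, 0.4117]
ee_rot: [0.0, 0.599, 0.801, 0.0]
force: [0.0, 0.4, -0.0]
grip_width: 0.07
gripper_force: 0.0
```

{"name": "move_arm", "arguments": {
  "rot": [
    [0,0,0],
    [0,0,0],
    [0,0,0],
    [0,0,0],
    [0,0,0]
  ],
  "xyz": [
    [-19,-14,0],
    [-40,-30,0],
    [-40,-30,0],
    [-40,-31,0],
    [-40,-30,0]
  ],
  "grip": [70,70,70,70,70]
}}

```text
time: 49.82
eef_pos: [0.5154, -0.1786, 0.4091]
ee_rot: [-0.0, 0.599, 0.801, 0.0]
force: [-0.0, 0.1, -0.3]
grip_width: 0.0698
gripper_force: 0.0
```

{"name": "move_arm", "arguments": {
  "rot": [
    [0,0,0],
    [0,0,0],
    [0,0,0],
    [0,0,0],
    [0,0,0]
  ],
  "xyz": [
    [-40,-30,0],
    [-40,-31,0],
    [-40,-30,0],
    [-26,-20,0],
    [-14,-10,0]
  ],
  "grip": [70,70,70,70,70]
}}

```text
time: 50.45
eef_pos: [0.4442, -0.3667, 0.4092]
ee_rot: [-0.0, 0.6, 0.8, -0.0]
force: [0.3, 0.5, -0.4]
grip_width: 0.0695
gripper_force: 0.0
```

{"name": "move_arm", "arguments": {
  "rot": [
    [0,0,0],
    [0,0,0]
  ],
  "xyz": [
    [0,0,0],
    [0,0,0]
  ],
  "grip": [70,70]
}}

```text
time: 50.7
eef_pos: [0.4463, -0.364, 0.4088]
ee_rot: [-0.0, 0.598, 0.801, 0.0]
force: [0.2, 0.1, -0.4]
grip_width: 0.07
gripper_force: 0.0
```

```bash
python3 -c "from h import *;go('C')"
```

```text
t 50.7 p [ 446.3 -364.   408.8] w 70.0 F [ 0.2  0.1 -0.4] yaw 16.5 tilt [-0.0002  0.0005]
C [-1.1 -0.2]
```

Descend to about 254 mm, grip the beaker and lift.

{"name": "move_arm", "arguments": {
  "rot": [
    [0,0,0],
    [0,0,0],
    [0,0,0],
    [0,0,0],
    [0,0,0]
  ],
  "xyz": [
    [-0.8,0,30],
    [0,0,45],
    [0,0,45],
    [0,0,26],
    [0,0,8]
  ],
  "grip": [70,70,70,70,70]
}}

```text
time: 51.32
eef_pos: [0.4467, -0.3641, 0.2536]
ee_rot: [-0.001, 0.598, 0.802, -0.0]
force: [-0.2, 0.1, -0.5]
grip_width: 0.07
gripper_force: 0.0
```

{"name": "move_arm", "arguments": {
  "rot": [
    [0,0,0],
    [0,0,0],
    [0,0,0],
    [0,0,0],
    [0,0,0]
  ],
  "xyz": [
    [0,0,0],
    [0,0,0],
    [0,0,0],
    [0,0,0],
    [0,0,0]
  ],
  "grip": [62,53,46,42,40]
}}

```text
time: 51.95
eef_pos: [0.4469, -0.3655, 0.2561]
ee_rot: [0.001, 0.598, 0.801, 0.0]
force: [-2.4, 0.5, 7.0]
grip_width: 0.0483
gripper_force: 40.7
```

{"name": "move_arm", "arguments": {
  "rot": [
    [0,0,0],
    [0,0,0],
    [0,0,0]
  ],
  "xyz": [
    [0,0,0],
    [0,0,0],
    [0,0,0]
  ],
  "grip": [40,40,40]
}}

```text
time: 52.32
eef_pos: [0.4469, -0.3655, 0.2561]
ee_rot: [0.001, 0.598, 0.801, 0.0]
force: [-1.1, 0.8, 6.0]
grip_width: 0.0484
gripper_force: 40.7
```

{"name": "move_arm", "arguments": {
  "rot": [
    [0,0,0],
    [0,0,0],
    [0,0,0],
    [0,0,0],
    [0,0,0]
  ],
  "xyz": [
    [0,0,-8],
    [0,0,-30],
    [0,0,-45],
    [0,0,-45],
    [0,0,-40]
  ],
  "grip": [40,40,40,40,40]
}}

```text
time: 52.95
eef_pos: [0.4462, -0.3653, 0.4252]
ee_rot: [0.0, 0.598, 0.801, 0.0]
force: [0.2, -0.1, -1.9]
grip_width: 0.0482
gripper_force: 42.0
```

```bash
python3 -c "from h import *;go('beaker')"
```

```text
t 52.95 p [ 446.2 -365.3  425.2] w 48.2 F [ 0.2 -0.1 -1.9] yaw 16.48 tilt [ 0.0009 -0.0002]
beaker [298.4 168.4]
```

{"name": "move_arm", "arguments": {
  "rot": [
    [0,0,0],
    [0,0,0],
    [0,0,0],
    [0,0,0],
    [0,0,0]
  ],
  "xyz": [
    [20,11,0],
    [40,23,0],
    [45,25,0],
    [45,26,0],
    [45,25,0]
  ],
  "grip": [40,40,40,40,40]
}}

```text
time: 53.58
eef_pos: [0.4967, -0.1455, 0.4235]
ee_rot: [0.0, 0.598, 0.801, 0.001]
force: [0.9, -0.7, -1.4]
grip_width: 0.0487
gripper_force: 42.0
```

{"name": "move_arm", "arguments": {
  "rot": [
    [0,0,0],
    [0,0,0],
    [0,0,0],
    [0,0,0],
    [0,0,0]
  ],
  "xyz": [
    [45,26,0],
    [38,21,0],
    [20,11,0],
    [0,0,0],
    [0,0,0]
  ],
  "grip": [40,40,40,40,40]
}}

```text
time: 54.2
eef_pos: [0.5227, -0.0329, 0.4231]
ee_rot: [0.0, 0.599, 0.801, 0.0]
force: [-0.1, -0.9, -1.2]
grip_width: 0.0479
gripper_force: 42.0
```

{"name": "move_arm", "arguments": {
  "rot": [
    [0,0,0],
    [0,0,0],
    [0,0,0],
    [0,0,0],
    [0,0,0]
  ],
  "xyz": [
    [0,0,30],
    [0,0,45],
    [0,0,45],
    [0,0,24],
    [0,0,7]
  ],
  "grip": [40,40,40,40,40]
}}

```text
time: 54.82
eef_pos: [0.5225, -0.0332, 0.271]
ee_rot: [-0.0, 0.599, 0.801, -0.001]
force: [0.8, -0.7, -1.1]
grip_width: 0.0486
gripper_force: 42.1
```

{"name": "move_arm", "arguments": {
  "rot": [
    [0,0,0],
    [0,0,0]
  ],
  "xyz": [
    [0,0,0],
    [0,0,0]
  ],
  "grip": [40,40]
}}

```text
time: 55.08
eef_pos: [0.5234, -0.032, 0.2729]
ee_rot: [0.0, 0.598, 0.801, 0.001]
force: [0.2, 0.3, -1.8]
grip_width: 0.0486
gripper_force: 42.1
```

```bash
python3 -c "from h import *;go('beaker')"
```

```text
t 55.08 p [523.4 -32.  272.9] w 48.6 F [ 0.2  0.3 -1.8] yaw 16.48 tilt [0.0015 0.0003]
beaker [ 0.8 -0. ]
```

{"name": "move_arm", "arguments": {
  "rot": [
    [0,0,0],
    [0,0,0],
    [0,0,0],
    [0,0,0],
    [0,0,0]
  ],
  "xyz": [
    [0.4,0,3.5],
    [0,0,2],
    [0,0,0.8],
    [0,0,0.5],
    [0,0,0]
  ],
  "grip": [40,40,40,40,40]
}}

```text
time: 55.7
eef_pos: [0.5229, -0.0314, 0.2652]
ee_rot: [-0.0, 0.598, 0.801, 0.0]
force: [-1.3, 0.5, 3.9]
grip_width: 0.0486
gripper_force: 42.7
```

{"name": "move_arm", "arguments": {
  "rot": [
    [0,0,0],
    [0,0,0],
    [0,0,0]
  ],
  "xyz": [
    [0,0,0.5],
    [0,0,0.4],
    [0,0,0]
  ],
  "grip": [40,40,40]
}}

```text
time: 56.08
eef_pos: [0.5231, -0.0317, 0.2651]
ee_rot: [-0.0, 0.598, 0.801, 0.0]
force: [-8.6, 0.3, 27.8]
grip_width: 0.0485
gripper_force: 45.1
```

```bash
python3 -c "from h import *;go('beaker')"
```

```text
t 56.08 p [523.1 -31.7 265.1] w 48.5 F [-8.6  0.3 27.8] yaw 16.48 tilt [0.0004 0.0009]
beaker [0.4 0.2]
```

Contact is made, so I relieve the pressure, release and retreat up and aside for a final look.

{"name": "move_arm", "arguments": {
  "rot": [
    [0,0,0],
    [0,0,0],
    [0,0,0],
    [0,0,0],
    [0,0,0]
  ],
  "xyz": [
    [0,0,-0.8],
    [0,0,0],
    [0,0,0],
    [0,0,0],
    [0,0,0]
  ],
  "grip": [44,50,56,64,70]
}}

```text
time: 56.7
eef_pos: [0.523, -0.0313, 0.2649]
ee_rot: [0.0, 0.598, 0.801, -0.0]
force: [0.2, 0.6, -0.6]
grip_width: 0.0701
gripper_force: 0.0
```

{"name": "move_arm", "arguments": {
  "rot": [
    [0,0,0],
    [0,0,0],
    [0,0,0],
    [0,0,0],
    [0,0,0]
  ],
  "xyz": [
    [0,0,0],
    [0,0,-20],
    [0,0,-45],
    [0,0,-55],
    [0,0,-40]
  ],
  "grip": [70,70,70,70,70]
}}

```text
time: 57.32
eef_pos: [0.5228, -0.0322, 0.428]
ee_rot: [0.0, 0.599, 0.801, 0.001]
force: [1.0, 0.8, -0.3]
grip_width: 0.0698
gripper_force: 0.0
```

{"name": "move_arm", "arguments": {
  "rot": [
    [0,0,0],
    [0,0,0],
    [0,0,0],
    [0,0,0],
    [0,0,0]
  ],
  "xyz": [
    [-25,-5,0],
    [-50,-12,0],
    [-55,-14,0],
    [-55,-14,0],
    [-55,-14,0]
  ],
  "grip": [70,70,70,70,70]
}}

```text
time: 57.95
eef_pos: [0.5342, -0.2801, 0.4264]
ee_rot: [0.0, 0.598, 0.801, 0.0]
force: [0.2, 0.3, 0.6]
grip_width: 0.0697
gripper_force: 0.0
```

{"name": "move_arm", "arguments": {
  "rot": [
    [0,0,0],
    [0,0,0],
    [0,0,0]
  ],
  "xyz": [
    [-30,-8,0],
    [0,0,0],
    [0,0,0]
  ],
  "grip": [70,70,70]
}}

```text
time: 58.32
eef_pos: [0.5353, -0.3089, 0.4257]
ee_rot: [0.0, 0.598, 0.801, 0.0]
force: [-0.5, -0.4, -0.5]
grip_width: 0.0701
gripper_force: 0.0
```

Run:
```python
from h import *
import cv2
go()
b=cv2.cvtColor(snapshot("top"),cv2.COLOR_RGB2BGR)
cv2.imwrite("pics/t7.png",b)
a=cv2.imread("pics/top0.png")
f=lambda a:cv2.resize(a[165:285,235:365],None,fx=3,fy=3,interpolation=cv2.INTER_CUBIC)
s=cv2.cvtColor(snapshot("scene"),cv2.COLOR_RGB2BGR)
cv2.imwrite("pics/cmp.png",cv2.vconcat([cv2.hconcat([f(a),f(b)]),cv2.resize(s[110:290,150:540],(780,230))]))
```

```text
t 58.33 p [ 535.3 -308.9  425.7] w 70.1 F [-0.5 -0.4 -0.5] yaw 16.49 tilt [0.0002 0.    ]
```

View pics/cmp.png

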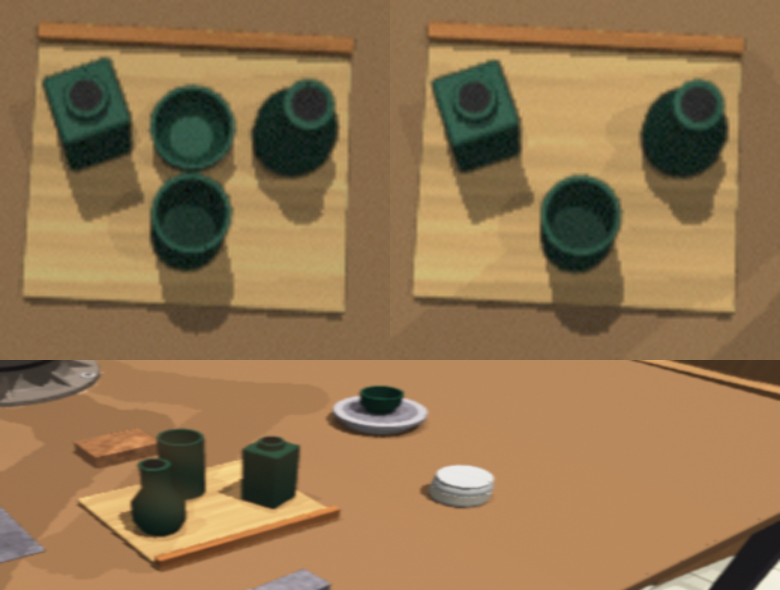

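The tall pieces stand within about 1 mm of their original image positions (crop shifts of 1–2 px at 3x), the bowl is on the wheel, and the tin and the block sit where they were.

```bash
python3 -c "from rig import *;print(finish_job())"
```

```text
the job is handed in; nothing more can be done
None
```

I handed the job in at about 58 s: the bottle, flask and beaker are back upright within about 1 mm of their starting spots, and the bowl stands upright on the banding wheel about 3.5 mm off centre by camera. The tin and block look undisturbed, but the brush was only partly in view in the last picture I checked.

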